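# Put the drained dishes away in the drawer

## Task

The white and the blue dish on the draining rack are dry: put them away in the small drawer unit. Pull its drawer open, stack both dishes squarely on the matching grey-green dish inside, in either order, each foot seated inside the rim of the dish below, and push the drawer fully shut. It is stoneware, so set the dishes down gently instead of dropping or ramming them, and leave the spice jar and the teaspoon where they are.

Things in the scene. Friction and masses are not known exactly. Their poses are not given: they have to be found in the camera images.
- dish_white: White stacking dish, 110 (x) x 64 (y) x 22 mm high, 0.14 kg, walls 5 mm. Its foot, 94 x 48 x 4 mm, drops inside the 100 x 54 mm rim opening of the dish below: nested dishes repeat every 18 mm. Origin: centre of the foot's underside; z out of the open side. Starts on either side of the rack, sloped 25 degrees, +x end uphill, open side facing up and to the robot.
- dish_blue: Blue stacking dish, 110 (x) x 64 (y) x 22 mm high, 0.14 kg, walls 5 mm. Its foot, 94 x 48 x 4 mm, drops inside the 100 x 54 mm rim opening of the dish below: nested dishes repeat every 18 mm. Origin: centre of the foot's underside; z out of the open side. Starts on the rack like the white one, on the other side, centres about 120 mm apart.
- dish_grey: Grey-green stacking dish, 110 (x) x 64 (y) x 22 mm high, 0.14 kg, walls 5 mm. Its foot, 94 x 48 x 4 mm, drops inside the 100 x 54 mm rim opening of the dish below: nested dishes repeat every 18 mm. Origin: centre of the foot's underside; z out of the open side. Starts flat in the drawer, x roughly along the slide, hidden while the drawer is shut.
- unit: Small pale-wood drawer unit with a white front, standing on the worktop, fixed; 260 (x) x 210 (y) x 112 mm high. Origin: centre of its underside; its front looks to its own -x. A beige mug and a small purple pack stand on its back half.
- unit_drawer0 (a joint): How far the unit's drawer is pulled out along the unit's -x: 0 = shut, 0.182 m = fully out. Runs with a few newtons of friction and stays where it is left.
- unit_drawer0_handle (a point): Middle of the drawer's dark steel bar handle (moves with the drawer): bar 105 mm long along the unit's y, 11 mm thick, its axis 35 mm in front of the drawer front, 74 mm above the worktop; 38 mm below the unit's top.
- drawer_floor (a point): Centre of the drawer's inner floor (moves with the drawer), 22 mm above the worktop; the inside is 215 (x) x 168 (y) mm, walls 6 mm thick, rising 68 mm above the floor.
- rack: Sloped steel wire draining rack in a grey drip tray, fixed; tray 140 (x) x 270 (y) mm, rack about 85 mm high at its far edge. Wires run up a 25 degree slope towards its +x; a wire lip 15 mm high holds the dishes' lower ends. Origin: centre of the tray's underside.
- spice_jar: Bystander: spice jar with a dark cap, 41 mm wide, 105 mm high, left of the drawer. Origin: centre of its underside.
- teaspoon: Bystander: steel teaspoon, 130 x 27 x 11 mm, lying on the worktop between rack and drawer. Origin: centre of its underside.

How it is judged (in metres and radians):
On the way, in this order (a step that is already met when the one before it is completed fails the run):
1. the drawer is pulled open (at least 90 mm) (value of joint unit_drawer0 above 0.09 m), for 0.2 s.
2. one dish is nested squarely on the grey-green dish (((x of dish_white in the frame of dish_grey between -0.006 and 0.006 m and y of dish_white in the frame of dish_grey between -0.006 and 0.006 m and z of dish_white in the frame of dish_grey between 0.015 and 0.0205 m and angle between the x axis of dish_white and the x axis of dish_grey, either way round below 0.1 rad and angle between dish_white's own z axis and vertical below 0.06 rad) or (x of dish_blue in the frame of dish_grey between -0.006 and 0.006 m and y of dish_blue in the frame of dish_grey between -0.006 and 0.006 m and z of dish_blue in the frame of dish_grey between 0.015 and 0.0205 m and angle between the x axis of dish_blue and the x axis of dish_grey, either way round below 0.1 rad and angle between dish_blue's own z axis and vertical below 0.06 rad))), for 0.2 s.
3. the other dish is nested squarely on that one ((((x of dish_white in the frame of dish_grey between -0.006 and 0.006 m and y of dish_white in the frame of dish_grey between -0.006 and 0.006 m and z of dish_white in the frame of dish_grey between 0.015 and 0.0205 m and angle between the x axis of dish_white and the x axis of dish_grey, either way round below 0.1 rad and angle between dish_white's own z axis and vertical below 0.06 rad) and (x of dish_blue in the frame of dish_white between -0.006 and 0.006 m and y of dish_blue in the frame of dish_white between -0.006 and 0.006 m and z of dish_blue in the frame of dish_white between 0.015 and 0.0205 m and angle between the x axis of dish_blue and the x axis of dish_white, either way round below 0.1 rad and angle between dish_blue's own z axis and vertical below 0.06 rad)) or ((x of dish_blue in the frame of dish_grey between -0.006 and 0.006 m and y of dish_blue in the frame of dish_grey between -0.006 and 0.006 m and z of dish_blue in the frame of dish_grey between 0.015 and 0.0205 m and angle between the x axis of dish_blue and the x axis of dish_grey, either way round below 0.1 rad and angle between dish_blue's own z axis and vertical below 0.06 rad) and (x of dish_white in the frame of dish_blue between -0.006 and 0.006 m and y of dish_white in the frame of dish_blue between -0.006 and 0.006 m and z of dish_white in the frame of dish_blue between 0.015 and 0.0205 m and angle between the x axis of dish_white and the x axis of dish_blue, either way round below 0.1 rad and angle between dish_white's own z axis and vertical below 0.06 rad)))), for 0.2 s.
At the end, for the whole second after the job is handed in: Drawer shut within 6 mm. In it the grey-green dish lies flat, within 75 mm of the floor centre; one dish is nested in it and the other in that one: each 15 to 20.5 mm above the one below, centred within 6 mm in x and y, parallel within 0.1 rad, level within 0.06 rad; all at rest ((((x of dish_white in the frame of dish_grey between -0.006 and 0.006 m and y of dish_white in the frame of dish_grey between -0.006 and 0.006 m and z of dish_white in the frame of dish_grey between 0.015 and 0.0205 m and angle between the x axis of dish_white and the x axis of dish_grey, either way round below 0.1 rad and angle between dish_white's own z axis and vertical below 0.06 rad) and (x of dish_blue in the frame of dish_white between -0.006 and 0.006 m and y of dish_blue in the frame of dish_white between -0.006 and 0.006 m and z of dish_blue in the frame of dish_white between 0.015 and 0.0205 m and angle between the x axis of dish_blue and the x axis of dish_white, either way round below 0.1 rad and angle between dish_blue's own z axis and vertical below 0.06 rad)) or ((x of dish_blue in the frame of dish_grey between -0.006 and 0.006 m and y of dish_blue in the frame of dish_grey between -0.006 and 0.006 m and z of dish_blue in the frame of dish_grey between 0.015 and 0.0205 m and angle between the x axis of dish_blue and the x axis of dish_grey, either way round below 0.1 rad and angle between dish_blue's own z axis and vertical below 0.06 rad) and (x of dish_white in the frame of dish_blue between -0.006 and 0.006 m and y of dish_white in the frame of dish_blue between -0.006 and 0.006 m and z of dish_white in the frame of dish_blue between 0.015 and 0.0205 m and angle between the x axis of dish_white and the x axis of dish_blue, either way round below 0.1 rad and angle between dish_white's own z axis and vertical below 0.06 rad))) and value of joint unit_drawer0 below 0.006 m and distance between dish_grey and drawer_floor below 0.075 m and angle between dish_grey's own z axis and vertical below 0.06 rad and velocity of joint unit_drawer0 below 0.01 m/s and linear speed of each of dish_grey, dish_white, dish_blue below 0.02 m/s); the robot touches nothing.
It fails at once if a dish falls: it moves faster than 0.5 m/s while the fingers do not touch it ((linear speed of dish_white above 0.5 m/s and contact force between the fingers and dish_white below 0.05 N) or (linear speed of dish_blue above 0.5 m/s and contact force between the fingers and dish_blue below 0.05 N) or (linear speed of dish_grey above 0.5 m/s and contact force between the fingers and dish_grey below 0.05 N)).
It fails at once if a dish strikes or is pressed on another dish, the drawer unit or the rack with more than 60 N (contact force between dish_white and dish_blue above 60 N or contact force between any of dish_white, dish_blue and dish_grey above 60 N or contact force between any of dish_white, dish_blue, dish_grey and unit above 60 N or contact force between any of dish_white, dish_blue and rack above 60 N).
It fails at once if the spice jar or the teaspoon is shifted by more than 20 mm or knocked over (distance of any of spice_jar, teaspoon from where it was at the start of the episode above 0.02 m or angle between spice_jar's own z axis and vertical above 0.5 rad).
It also fails if it takes over 72 s, if anything falls off the work surface, if the arm or the gripper's body presses on something with over 40 N, if the wrist force passes 120 N, or if a joint passes its speed limit or range.

## Robot

A 6-joint arm with a two-finger parallel gripper is mounted at the origin on a cart in front of the work surface, level with it; the furniture and walls round the work are solid. World frame = base frame: x ahead of the robot, y to its left, z up, the work surface at z = 0. Lengths are in mm, angles in rad, forces in N, time in s.
With the tool pointing down it reaches from about 350 to 925 mm from the base axis. Payload 6.4 kg.
Tool frame: the origin (TCP) lies at the very end of the fingers, on their centre line; the grasp point (between the pads) lies 19 mm behind it; z points along the fingers, y is the line along which they close (so a half turn about z gives the same grasp; the last joint's range is limited). The gripper opens to 85 mm and grips with 20 to 120 N. Pads are 22 mm wide; open, the fingers measure 114 mm over their backs; the gripper's body (76 mm by 85 mm) begins 54 mm behind the grasp point. The pads swing forward as they close: fully open they stand 13 mm farther back than shut.
Start: joints at [0.996, 0.245, 1.558, -0, 1.339, -0.174], TCP at [253.599, 598.499, 231.29] pointing down, gripper open.
Joint ranges: [-3.13, 3.13], [-1.02, 2.26], [0.13, 2.54], [-0.95, 4.09], [0.21, 2.88], [-2.74, 2.74]. Speed limits (rad/s): [2.57, 2.57, 3.14, 3.14, 3.14, 3.14].

## Interface

Orientations are given as a unit quaternion [x, y, z, w].
In Python, from workcell import robot, get_image, calibration gives the robot as it stands.
- The arm moves only by the shell command python3 -m creep 'ROWS' [FORCE]. ROWS is text: rows parted by semicolons, each of 7 numbers parted by spaces: the closure, from -1 (fully open) to 1 (shut), then the shift along the tool's x, y, z in mm, then the turn, a rotation vector about the tool's x, y, z in degrees. A call has 1 to 8 rows; each row shifts and turns the commanded pose from where the row before left it, along the tool's axes as they then stand; what a row does not reach is not made up. A row lasts 1/8 s, in which the tool goes at most 62.5 mm and 10.7 degrees, less where a joint would pass 70% of its speed; a pose out of reach is approached as far as the arm can. A call with a gripper value outside its range is refused whole. The fingers move at their own pace and stop on an object; FORCE is the grip in N (left out, the last holds). Time passes only in rows, so rows that do not move let the fingers close. It gives the time, the measured TCP pose, the force, the opening and the grip force at its end, in the units of the state.
- robot.get_obs(): the state, without advancing time (a new reading comes with each control period).
- get_image(name): name is "scene" or "top"; returns the picture (384x512x3 uint8, blue, green, red); there is no depth.
- calibration(name): a dict with "mtx" (3x3 intrinsics, pixels), "dist" ([k1, k2, p1, p2, k3] as OpenCV has them; the pictures are not rectified), "camera_from_world" (4x4, takes a point from world to camera coordinates). Camera axes: x right, y up, looking along -z (the intrinsics and any distortion apply to the point x, -y, -z); pixel columns grow to the right and rows downward; lengths in mm; the calibration is good to about 2 mm. A picture is of the moment at which its call begins. calibration takes no time and is no camera call.
- robot.job_done(): hands the job in; it is judged then, once.
The state is a dict: "time": time; "q": joint angles; "qvel": joint speeds; "joint_efforts": joint torques, N m; "ee_pos": TCP position; "ee_rot": TCP orientation; "wrist_force": force on the tool from outside, world axes, zero at the start; "moment": the same for the moment, N m; "grip_width": finger opening in mm; "gripper_force": force on a finger pad.
Only numpy, scipy, OpenCV 4.12 (cv2) and the standard library are available. Lean on these libraries where they do the work, as an engineer would, in place of code of your own. Each camera call takes 0.05 s, during which the arm holds its last target. There are 200 camera calls.

## Working session

There is one attempt and no reset: what is moved stays moved. The work goes in short steps, Python scripts to look and compute and a shell command to move; the robot and the scene stay as the last step left them, time stands still between calls to the robot, and variables do not carry over. Pictures are saved under pics/ and viewed, at most 10 in all, crops included, and the job is handed in when it is done.

```bash
ls; mkdir -p pics
python3 - <<'E'
from workcell import robot,get_image,calibration
import cv2,numpy as np
o=robot.get_obs();print(o)
for n in("scene","top"):
    cv2.imwrite(f"pics/{n}0.png",get_image(n)); c=calibration(n);print(n,c)
E
```

```text
pics
{'time': 0.0, 'q': array([ 9.95936362e-01,  2.45769773e-01,  1.55901955e+00, -1.59982428e-05,
        1.33870524e+00, -1.74090909e-01]), 'qvel': array([ 0.00116574, -0.0009373 , -0.00039557, -0.00054618, -0.00145521,
        0.00109414]), 'joint_efforts': array([-1.18753418e-03, -4.29494655e+01, -3.26137376e+01, -2.23028705e-04,
        5.11915001e-03,  2.71012874e-05]), 'ee_pos': array([253.26599539, 598.0207369 , 230.20568715]), 'ee_rot': array([ 1.99044279e-01,  9.79990036e-01, -8.87896235e-04, -3.40599332e-04]), 'wrist_force': array([-0.34677475, -0.08383788,  0.19007112]), 'moment': array([-0.04103936,  0.01551358,  0.01428195]), 'gripper_force': 0.0, 'grip_width': 85.24963829168328}
scene {'mtx': array([[368.02948484,   0.        , 251.74500862],
       [  0.        , 368.02948484, 186.33593503],
       [  0.        ,   0.        ,   1.        ]]), 'dist': array([-0.0115624,  0.       ,  0.       ,  0.       ,  0.       ]), 'camera_from_world': array([[ 8.43572605e-01, -5.36657662e-01, -1.95911875e-02,
        -3.82321258e+02],
       [ 3.39968497e-01,  5.05445304e-01,  7.93061452e-01,
        -3.63323486e+02],
       [-4.15700231e-01, -6.75665301e-01,  6.08826510e-01,
        -6.45617846e+02],
       [ 0.00000000e+00,  0.00000000e+00,  0.00000000e+00,
         1.00000000e+00]])}
top {'mtx': array([[362.24947958,   0.        , 251.25237667],
       [  0.        , 362.24947958, 188.46462424],
       [  0.        ,   0.        ,   1.        ]]), 'dist': array([-0.07921043,  0.        ,  0.        ,  0.        ,  0.        ]), 'camera_from_world': array([[ 1.93620767e-02, -9.99367045e-01, -2.98432570e-02,
         1.92144086e+02],
       [ 9.88058751e-01,  1.45624933e-02,  1.53387866e-01,
        -6.01675328e+02],
       [-1.52856186e-01, -3.24567989e-02,  9.87715315e-01,
        -9.34522229e+02],
       [ 0.00000000e+00,  0.00000000e+00,  0.00000000e+00,
         1.00000000e+00]])}
```

View pics/top0.png

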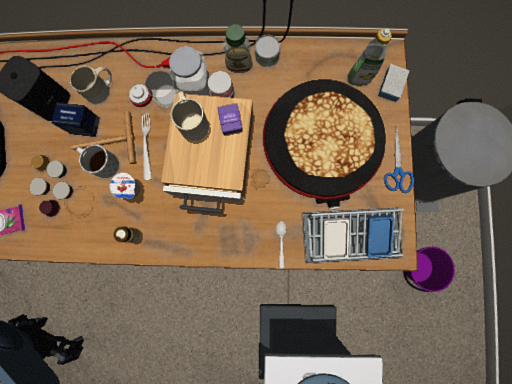

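View pics/scene0.png

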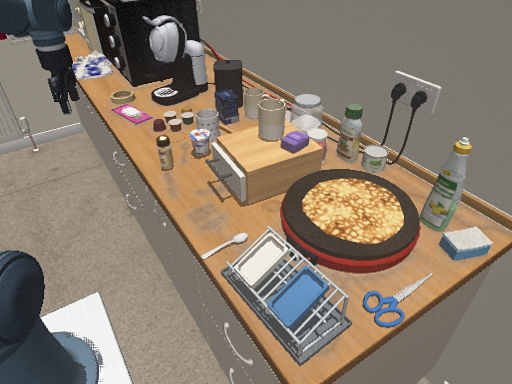

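The top view has +x up and +y left. The unit is around (207,145) with its handle at (205,207). The white dish is at (335,238), the blue dish at (380,236), the spoon at (281,240) and the jar at (123,235). Next I'll zoom in with a composite and run masks.

```bash
cat > h.py <<'E'
import cv2,numpy as np
from workcell import robot,get_image,calibration
def ray(n,px):
    c=calibration(n);T=c["camera_from_world"];R=T[:3,:3];p=-R.T@T[:3,3]
    u=cv2.undistortPoints(np.float64(px).reshape(-1,1,2),c["mtx"],c["dist"]).reshape(-1,2)
    d=np.c_[u[:,0],-u[:,1],-np.ones(len(u))]@R
    return p,d/np.linalg.norm(d,axis=1)[:,None]
def onz(n,px,z):
    p,d=ray(n,px);return p+d*((z-p[2])/d[:,2])[:,None]
def proj(n,P):
    c=calibration(n);T=c["camera_from_world"];q=np.float64(P).reshape(-1,3)@T[:3,:3].T+T[:3,3]
    q=q*[1,-1,-1];return cv2.projectPoints(q,np.zeros(3),np.zeros(3),c["mtx"],c["dist"])[0].reshape(-1,2)
def tri(pa,pb):
    p,d=ray("top",pa);q,e=ray("scene",pb);out=[]
    for i in range(len(d)):
        s=np.linalg.lstsq(np.c_[d[i],-e[i]],q-p,rcond=None)[0]
        a,b=p+s[0]*d[i],q+s[1]*e[i];out.append([*((a+b)/2),np.linalg.norm(a-b)])
    return np.array(out)
E
python3 - <<'E'
from h import *
t=cv2.imread("pics/top0.png");s=cv2.imread("pics/scene0.png")
def crop(im,x,y,w,h,k):
    return cv2.resize(im[y:y+h,x:x+w],None,fx=k,fy=k,interpolation=cv2.INTER_CUBIC)
A=crop(s,215,220,140,140,3); B=crop(t,300,203,106,64,3.5); C=crop(t,155,90,105,130,3.0)[:,:371]
im=np.zeros((600,800,3),np.uint8);im[:420,:420]=A;im[:224,425:425+371]=B[:224,:371]
C=crop(t,155,90,105,130,2.85);im[228:228+C.shape[0],425:425+C.shape[1]]=C[:372]
cv2.imwrite("pics/comp.png",im)
for n,im in(("top",t),("scene",s)):
    hsv=cv2.cvtColor(im,cv2.COLOR_BGR2HSV)
    m=cv2.inRange(hsv,(95,120,60),(115,255,255))
    m2=cv2.inRange(hsv,(0,0,185),(180,70,255))
    for k,mm in(("blue",m),("white",m2)):
        for c in cv2.findContours(mm,cv2.RETR_EXTERNAL,cv2.CHAIN_APPROX_NONE)[0]:
            r=cv2.minAreaRect(c)
            ok=(300<r[0][0]<410 and 200<r[0][1]<270) if n=="top" else (220<r[0][0]<350 and 220<r[0][1]<350)
            if cv2.contourArea(c)>60 and ok: print(n,k,cv2.contourArea(c),np.round(cv2.boxPoints(r),1).tolist())
E
```

```text
top blue 905.5 [[367.0, 255.89999389648438], [368.8999938964844, 214.0], [393.20001220703125, 215.10000610351562], [391.29998779296875, 257.0]]
top white 866.0 [[322.1000061035156, 220.6999969482422], [348.0, 219.39999389648438], [350.0, 258.1000061035156], [324.20001220703125, 259.5]]
scene blue 1275.5 [[266.1000061035156, 304.8999938964844], [305.5, 263.8999938964844], [328.20001220703125, 285.79998779296875], [288.79998779296875, 326.70001220703125]]
scene white 165.5 [[199.60000610351562, 253.1999969482422], [245.1999969482422, 230.39999389648438], [248.60000610351562, 237.1999969482422], [203.0, 260.0]]
scene white 2959.0 [[224.1999969482422, 262.6000061035156], [274.20001220703125, 216.39999389648438], [349.79998779296875, 298.0], [299.79998779296875, 344.29998779296875]]
```

View pics/comp.png

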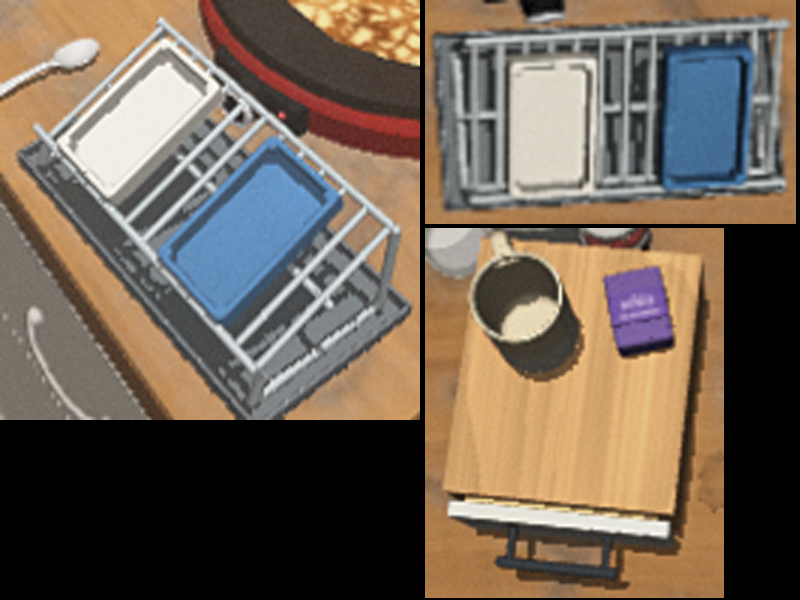

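White and blue rim corners, unit top corners and handle ends are readable in the composite. I'll triangulate them and check the results against the known sizes.

Run:
```python
from h import *
np.set_printoptions(suppress=True,precision=1)
S=lambda L:[(215+(u+.5)/3-.5,220+(v+.5)/3-.5) for u,v in L]
B=lambda L:[(300+(u-425+.5)/3.5-.5,203+(v+.5)/3.5-.5) for u,v in L]
C=lambda L:[(155+(u-425+.5)/2.85-.5,90+(v-228+.5)/2.85-.5) for u,v in L]
D={"white":(B([(510,58),(598,57),(599,190),(512,194)]),S([(163,42),(218,90),(112,195),(60,140)])),
"blue":(B([(668,45),(752,45),(748,186),(664,185)]),S([(272,140),(342,200),(218,316),(162,248)]))}
for k,(a,b) in D.items():
    P=tri(a,b);print(k);print(P);Q=P[:,:3]
    print("centre",Q.mean(0),"edges",[round(np.linalg.norm(Q[i]-Q[(i+1)%4]),1) for i in range(4)])
    ax=Q[0]+Q[1]-Q[2]-Q[3];ay=Q[0]+Q[3]-Q[1]-Q[2]
    print("ax",ax/np.linalg.norm(ax),"yaw",np.degrees(np.arctan2(ax[1],ax[0])),"slope",np.degrees(np.arctan2(ax[2],np.hypot(*ax[:2]))),"yaw from y",np.degrees(np.arctan2(-ay[0],ay[1])))
U=onz("top",C([(483,240),(702,255),(672,513),(443,490)]),112);print("unit top",U)
print([np.linalg.norm(U[i]-U[(i+1)%4]) for i in range(4)])
H=onz("top",C([(498,562),(617,575)]),74);print("handle",H,H.mean(0),np.linalg.norm(H[0]-H[1]))
# rack tray corners on z=0 , jar, spoon
R=onz("top",B([(436,35),(786,18),(790,190),(448,207)]),5);print("rack",R)
print(onz("top",[(123,235),(281,225),(281,266)],0), onz("top",[(123,235)],105))
```

```text
white
[[512.7  15.4  97.6   4. ]
 [514.5 -47.8 102.3   2.8]
 [419.5 -56.7  64.    0.4]
 [415.8   7.2  59.4   0.1]]
centre [465.6 -20.4  80.8] edges [np.float64(63.4), np.float64(102.8), np.float64(64.2), np.float64(104.5)]
ax [0.9 0.1 0.4] yaw 5.098337929230833 slope 21.647558757556656 yaw from y 2.5122564870787003
blue
[[ 522.9  -99.8   96.1    6.2]
 [ 525.6 -162.3   98.1    1.6]
 [ 424.1 -168.3   65.4    0.6]
 [ 424.6 -106.9   60.3    1.7]]
centre [ 474.3 -134.3   80. ] edges [np.float64(62.6), np.float64(106.8), np.float64(61.6), np.float64(104.9)]
ax [0.9 0.1 0.3] yaw 3.757347991570092 slope 18.876156746726352 yaw from y 1.0000635518315264
unit top [[843.1 410.5 112. ]
 [828.6 203.3 112. ]
 [585.1 225.5 112. ]
 [603.1 433.7 112. ]]
[np.float64(207.7110900671185), np.float64(244.4563218310539), np.float64(208.99439430159794), np.float64(241.160583702609)]
handle [[542.4 388.8  74. ]
 [532.3 277.2  74. ]] [537.3 333.   74. ] 111.99251655986545
rack [[ 538.7   58.     5. ]
 [ 556.3 -225.     5. ]
 [ 419.4 -223.2    5. ]
 [ 403.    48.4    5. ]]
[[465.9 568.3   0. ]
 [503.4 118.5   0. ]
 [390.1 117.5   0. ]] [[464.  527.4 105. ]]
```

```bash
cat >> h.py <<'E'
from scipy.spatial.transform import Rotation as Ro
def goal(yaw,tilt=0):
    # tool y at world yaw (deg), z down; tilt: tool z leans towards +(yaw-90) heading by tilt deg
    y=np.array([np.cos(np.radians(yaw)),np.sin(np.radians(yaw)),0]);h=np.array([y[1],-y[0],0])
    a=np.radians(tilt);z=np.sin(a)*h+np.array([0,0,-np.cos(a)])
    return Ro.from_matrix(np.c_[np.cross(y,z),y,z])
def togo(pos,R):
    o=robot.get_obs();C=Ro.from_quat(o["ee_rot"])
    print("at",np.round(o["ee_pos"],1),"t",round(o["time"],2),"tool y yaw",round(np.degrees(np.arctan2(C.as_matrix()[1,1],C.as_matrix()[0,1])),1),"tool z",np.round(C.as_matrix()[:,2],3))
    d=np.array(pos)-o["ee_pos"]
    print("shift in present tool axes",np.round(C.inv().apply(d),1),"in final axes",np.round(R.inv().apply(d),1),"turn deg",np.round(np.degrees((C.inv()*R).as_rotvec()),1))
E
python3 - <<'E'
from h import *
togo([537,333,150],goal(-5.2))
E
```

```text
at [253.3 598.1 230.3] t 0.1 tool y yaw 67.0 tool z [-0.001 -0.001 -1.   ]
shift in present tool axes [-364.6 -133.2   80.4] in final axes [-238.3  306.5   80.3] turn deg [-0.1  0.  72.2]
```

```bash
python3 -m creep '0.3 -45 -16 0 0 0 0;0.3 -46 -17 0 0 0 0;0.3 -46 -17 0 0 0 0;0.3 -46 -17 0 0 0 0;0.3 -46 -17 0 0 0 0;0.3 -46 -17 0 0 0 0;0.3 -46 -17 0 0 0 0;0.3 -43 -15 0 0 0 0' 60
python3 -m creep '0.3 0 0 10 0 0 10;0.3 0 0 10 0 0 10;0.3 0 0 10 0 0 10;0.3 0 0 10 0 0 10;0.3 0 0 10 0 0 10;0.3 0 0 10 0 0 10;0.3 0 0 10 0 0 10;0.3 0 0 0 0 0 2'
python3 - <<'E'
from h import *
togo([537,333,60],goal(-5.2))
cv2.imwrite("pics/t1.png",get_image("top"));cv2.imwrite("pics/s1.png",get_image("scene"))
t=cv2.imread("pics/t1.png")[150:230,160:260];s=cv2.imread("pics/s1.png")[110:210,170:290]
im=np.zeros((600,800,3),np.uint8);im[:400,:500-100]=cv2.resize(t,None,fx=4,fy=4,interpolation=2)[:400,:400]
im[:330,404:404+396]=cv2.resize(s,None,fx=3.3,fy=3.3,interpolation=2)[:330,:396]
cv2.imwrite("pics/c1.png",im);print(robot.get_obs()["grip_width"])
E
```

```text
time: 1.1
ee_pos: [537.7, 332.6, 230.8]
ee_rot: [0.199, 0.98, -0.0, -0.0]
wrist_force: [0.2, 0.8, -0.9]
grip_width: 29.7
gripper_force: 0.0
time: 2.1
ee_pos: [535.9, 333.7, 159.8]
ee_rot: [0.737, 0.676, -0.001, -0.001]
wrist_force: [0.0, -0.2, -0.0]
grip_width: 30.3
gripper_force: 0.0
at [535.9 333.7 159.8] t 2.1 tool y yaw -5.0 tool z [-0.003 -0.001 -1.   ]
shift in present tool axes [-0.4  1.4 99.8] in final axes [-0.6  1.1 99.8] turn deg [-0.2  0.1  0.2]Traceback (most recent call last):
  File "<stdin>", line 5, in <module>
ValueError: could not broadcast input array from shape (320,400,3) into shape (400,400,3)
```

Run:
```python
from h import *
s=cv2.imread("pics/s1.png")[90:215,170:300]
im=cv2.resize(s,None,fx=4,fy=4,interpolation=2)
cv2.imwrite("pics/c1.png",im)
print(proj("scene",[[542.4,388.8,74],[532.3,277.2,74],[537,333,74]]))
```

```text
[[206.16530241 160.55713737]
 [221.29570573 180.3416291 ]
 [213.33348446 170.11256277]]
```

View pics/c1.png

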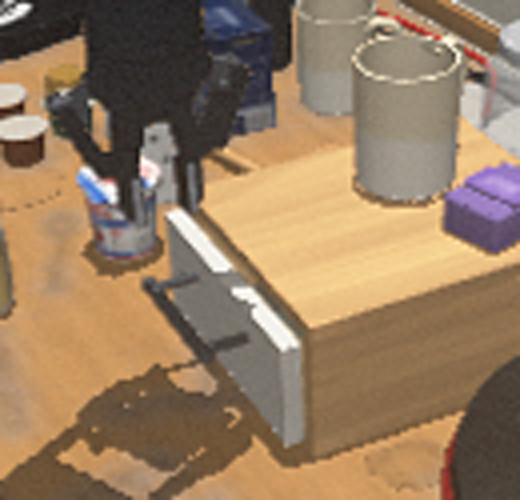

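The handle ends show at about (207,161) and (223,179), which agrees with the plan to within a few mm. Descending with +3 mm in x.

```bash
python3 -m creep '0.36 0 4 20 0 0 0;0.36 0 0 20 0 0 0;0.36 0 0 15 0 0 0;0.36 0 0 15 0 0 0;0.36 0 0 14 0 0 0;0.36 0 0 14 0 0 0' 60
python3 -m creep '1 0 0 0 0 0 0;1 0 0 0 0 0 0;1 0 0 0 0 0 0;1 0 0 0 0 0 0' 60
```

```text
time: 2.95
ee_pos: [540.9, 333.7, 62.5]
ee_rot: [0.737, 0.676, 0.0, 0.0]
wrist_force: [0.5, 0.2, 0.7]
grip_width: 27.6
gripper_force: 0.0
time: 3.45
ee_pos: [539.8, 333.3, 61.9]
ee_rot: [0.737, 0.676, -0.001, -0.0]
wrist_force: [1.1, 0.9, -14.5]
grip_width: 8.6
gripper_force: 58.2
```

```bash
python3 -m creep '1 0 -12 0 0 0 0;1 0 -20 0 0 0 0;1 0 -26 0 0 0 0;1 0 -26 0 0 0 0;1 0 -26 0 0 0 0;1 0 -26 0 0 0 0;1 0 -24 0 0 0 0;1 0 -14 0 0 0 0'
python3 -m creep '1 0 0 0 0 0 0;0.36 0 0 0 0 0 0;0.36 0 0 0 0 0 0;0.36 0 0 -25 0 0 0;0.36 0 0 -40 0 0 0;0.36 0 0 -50 0 0 0;0 0 0 -50 0 0 0;-1 0 0 0 0 0 0'
```

```text
time: 4.45
ee_pos: [364.8, 348.4, 62.0]
ee_rot: [0.737, 0.676, -0.001, -0.001]
wrist_force: [2.2, 4.3, -24.9]
grip_width: 8.1
gripper_force: 58.6
time: 5.45
ee_pos: [371.8, 350.7, 236.5]
ee_rot: [0.737, 0.676, 0.007, 0.002]
wrist_force: [0.9, -0.3, 0.6]
grip_width: 59.5
gripper_force: 0.0
```

```bash
python3 -m creep '-1 -40 11 0 0 0 0;-1 -46 11 0 0 0 0;-1 -47 12 0 0 0 0;-1 -47 12 0 0 0 0;-1 -47 12 0 0 0 0;-1 -47 12 0 0 0 0;-1 -47 12 0 0 0 0;-1 -45 11 0 0 0 0' 40
python3 -m creep '-1 0 0 0 0 0 -10;-1 0 0 0 0 0 -10;-1 0 0 0 0 0 -10;-1 0 0 0 0 0 -10;-1 0 0 0 0 0 -10;-1 0 0 0 0 0 -10;-1 0 0 0 0 0 -10;-1 0 0 0 0 0 -10'
python3 -m creep '-1 0 0 0 0 0 -10;-1 0 0 0 0 0 -9;-1 0 0 0 0 0 0'
python3 - <<'E'
from h import *
togo([431,-22,154],goal(93.5,25))
t=get_image("top");s=get_image("scene");cv2.imwrite("pics/t2.png",t);cv2.imwrite("pics/s2.png",s)
im=np.zeros((600,800,3),np.uint8)
a=cv2.resize(t[180:280,150:290],None,fx=4,fy=4,interpolation=2);im[:400,:560]=a
b=cv2.resize(s[140:240,160:240],None,fx=3,fy=3,interpolation=2);im[:300,560:800]=b
cv2.imwrite("pics/c2.png",im)
E
```

```text
time: 6.45
ee_pos: [429.3, -26.3, 229.6]
ee_rot: [0.737, 0.675, 0.001, 0.001]
wrist_force: [0.6, 0.2, 0.3]
grip_width: 85.4
gripper_force: 0.0
time: 7.45
ee_pos: [429.2, -24.6, 229.4]
ee_rot: [0.128, 0.992, -0.0, 0.001]
wrist_force: [0.2, -0.5, -0.7]
grip_width: 85.4
gripper_force: 0.0
time: 7.82
ee_pos: [429.1, -24.5, 229.2]
ee_rot: [-0.034, 0.999, -0.0, 0.001]
wrist_force: [-1.0, -0.7, -0.4]
grip_width: 85.3
gripper_force: 0.0
at [429.1 -24.5 229.2] t 7.83 tool y yaw 93.9 tool z [ 0.002 -0.001 -1.   ]
shift in present tool axes [-2.   2.4 75.2] in final axes [29.9  2.4 69. ] turn deg [  0.  -24.9   0.4]
```

View pics/c2.png

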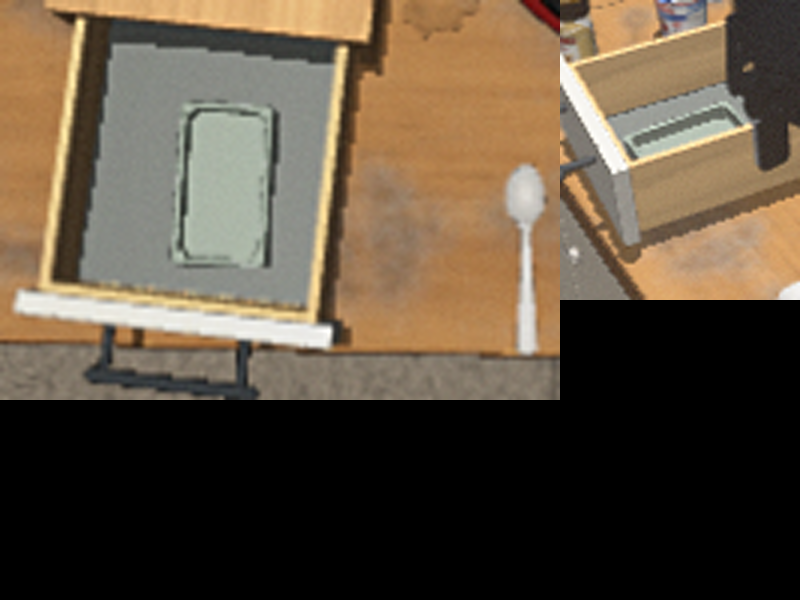

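The grey dish rim shows in the crop at (184,102), (278,106), (268,268) and (172,263), inside an open drawer. Tilting and approaching the white dish, and measuring the grey rim.

```bash
python3 -m creep '-1 0 0 0 0 -8 0;-1 0 0 0 0 -9 0;-1 0 0 0 0 -8 0;-1 10 1 23 0 0 0;-1 10 1 23 0 0 0;-1 10 1 23 0 0 0;-1 0 0 0 0 0 0'
python3 - <<'E'
from h import *
np.set_printoptions(suppress=True,precision=1)
px=[(150+(u+.5)/4-.5,180+(v+.5)/4-.5) for u,v in [(184,102),(278,106),(268,268),(172,263)]]
def rep(px,z):
    P=onz("top",px,z);print(P[:,:2].tolist(),"c",P.mean(0),"edges",[round(np.linalg.norm(P[i]-P[(i+1)%4]),1) for i in range(4)])
    a=P[0]+P[1]-P[2]-P[3];print("yaw",np.degrees(np.arctan2(a[1],a[0])))
rep(px,44)
t=cv2.imread("pics/t2.png");hsv=cv2.cvtColor(t,cv2.COLOR_BGR2HSV)
print(hsv[226,206],hsv[226,180])
roi=np.zeros(t.shape[:2],np.uint8);roi[198:255,180:227]=255
b=t.astype(int);m=((b[:,:,1]-b[:,:,2]>8)).astype(np.uint8)*255&roi
m=cv2.morphologyEx(m,cv2.MORPH_OPEN,np.ones((3,3)))
c=max(cv2.findContours(m,0,1)[0],key=cv2.contourArea);r=cv2.minAreaRect(c);print(r)
rep(cv2.boxPoints(r),44)
togo([473.6,-19.9,63.6],goal(93.5,25))
E
```

```text
time: 8.8
ee_pos: [429.0, -20.3, 151.3]
ee_rot: [-0.034, 0.976, 0.009, 0.214]
wrist_force: [0.3, 0.3, -0.4]
grip_width: 85.5
gripper_force: 0.0
[[550.881102800836, 353.55658435576555], [549.2455960818943, 289.0243827840581], [440.1043335357685, 292.3093904642145], [441.9558168833057, 357.276824513268]] c [495.5 323.   44. ] edges [np.float64(64.6), np.float64(109.2), np.float64(65.0), np.float64(109.0)]
yaw -1.8399573687636694
[ 54  20 181] [ 45  11 137]
((206.4326934814453, 225.84666442871094), (20.124860763549805, 38.701656341552734), 2.8624050617218018)
[[444.0092575733148, 349.7789362848812], [548.5172020996833, 348.7101285163369], [546.7170605821601, 293.5221835759011], [442.55971566813605, 295.3745467683402]] c [495.5 321.8  44. ] edges [np.float64(104.5), np.float64(55.2), np.float64(104.2), np.float64(54.4)]
yaw 88.30153629555744
at [429.  -20.3 151.3] t 8.8 tool y yaw 94.0 tool z [ 0.4  0.  -0.9]
shift in present tool axes [-3.7 -2.9 98.2] in final axes [-3.3 -2.3 98.3] turn deg [ 0.3 -0.2  0.4]
```

```bash
python3 -m creep '-1 -3 -2 15 0 0 0;-1 0 0 20 0 0 0;-1 0 0 20 0 0 0;-1 0 0 15 0 0 0;-1 0 0 12 0 0 0;-1 0 0 8 0 0 0;-1 0 0 0 0 0 0'
python3 - <<'E'
from h import *
togo([473.6,-19.9,63.6],goal(93.5,25))
t=get_image("top");s=get_image("scene");cv2.imwrite("pics/t3.png",t);cv2.imwrite("pics/s3.png",s)
im=np.zeros((600,800,3),np.uint8)
im[:,:500]=cv2.resize(s[200:320,210:310],None,fx=5,fy=5,interpolation=2)
im[:360,500:]=cv2.resize(t[200:272,305:365],None,fx=5,fy=5,interpolation=2)
cv2.imwrite("pics/c3.png",im)
E
```

```text
time: 9.68
ee_pos: [471.5, -20.1, 73.2]
ee_rot: [-0.034, 0.976, 0.008, 0.216]
wrist_force: [-0.5, -0.4, 0.0]
grip_width: 85.5
gripper_force: 0.0
at [471.5 -20.1  73.2] t 9.68 tool y yaw 94.0 tool z [ 0.422  0.03  -0.906]
shift in present tool axes [2.1 0.  9.6] in final axes [2.1 0.  9.6] turn deg [0.2 0.  0.5]
```

View pics/c3.png

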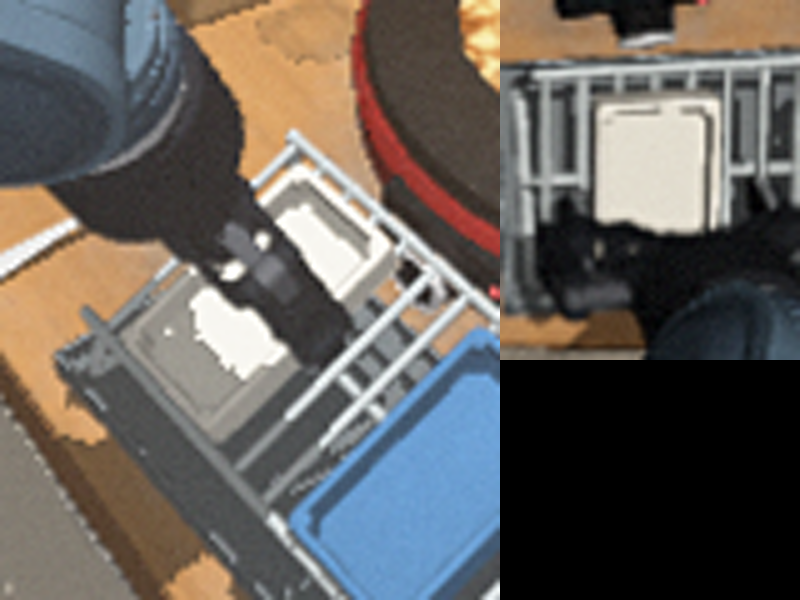

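The right finger is at crop (310,350) beside the dish wall and both sides are clear. I'll go lower gradually.

```bash
python3 -m creep '-1 1 0 5 0 0 0;-1 1 0 4 0 0 0;-1 0 0 2 0 0 0;-1 0 0 0 0 0 0' 30; python3 -m creep '-1 0 0 3 0 0 0;-1 0 0 0 0 0 0'
```

```text
time: 10.28
ee_pos: [473.8, -19.7, 61.7]
ee_rot: [-0.034, 0.976, 0.008, 0.216]
wrist_force: [0.2, 0.3, -0.2]
grip_width: 85.4
gripper_force: 0.0
time: 10.52
ee_pos: [475.1, -19.6, 59.1]
ee_rot: [-0.034, 0.976, 0.008, 0.216]
wrist_force: [0.4, 0.6, -0.6]
grip_width: 85.3
gripper_force: 0.0
```

```bash
python3 -m creep '-0.6 0 0 0 0 0 0;-0.4 0 0 0 0 0 0;0 0 0 0 0 0 0;0 0 0 0 0 0 0;0 0 0 0 0 0 0' 30
```

```text
time: 11.15
ee_pos: [475.1, -19.6, 59.4]
ee_rot: [-0.034, 0.976, 0.008, 0.216]
wrist_force: [-5.1, -0.4, 5.1]
grip_width: 63.4
gripper_force: 31.5
```

```bash
python3 -m creep '0 0 0 -5 0 0 0;0 0 0 -10 0 0 0;0 0 0 -20 0 0 0;0 0 0 -30 0 0 0;0 0 0 -30 0 0 0;0 0 0 -30 0 8 0;0 0 0 -10 0 9 0;0 0 0 0 0 8 0'
python3 - <<'E'
from h import *
togo([495.5,323,180],goal(88.2))
E
```

```text
time: 12.15
ee_pos: [419.9, -24.0, 184.4]
ee_rot: [-0.035, 0.999, -0.001, -0.0]
wrist_force: [0.3, 0.4, -0.8]
grip_width: 63.1
gripper_force: 34.6
at [419.9 -24.  184.4] t 12.15 tool y yaw 94.0 tool z [-0.001 -0.003 -1.   ]
shift in present tool axes [-99.6 340.9   3.4] in final axes [-64.6 349.2   4.4] turn deg [-0.1 -0.1  5.8]
```

```bash
python3 -m creep '0 -10 35 0 0 0 0;0 -13 44 0 0 0 0;0 -13 44 0 0 0 0;0 -13 44 0 0 0 0;0 -13 44 0 0 0 0;0 -13 44 0 0 0 0;0 -13 44 0 0 0 0;0 -12 42 0 0 0 0'
python3 -m creep '0 0 0 10 0 0 6;0 0 0 30 0 0 0;0 0 0 0 0 0 0'
python3 - <<'E'
from h import *
togo([495.5,323,140],goal(88.2))
t=get_image("top");s=get_image("scene");cv2.imwrite("pics/t4.png",t);cv2.imwrite("pics/s4.png",s)
im=np.zeros((600,800,3),np.uint8)
im[:450,:400]=cv2.resize(t[170:260,165:245],None,fx=5,fy=5,interpolation=2)
im[:450,400:]=cv2.resize(s[110:200,160:240],None,fx=5,fy=5,interpolation=2)
cv2.imwrite("pics/c4.png",im[:450])
E
```

```text
time: 13.15
ee_pos: [494.9, 324.8, 182.4]
ee_rot: [-0.035, 0.999, -0.0, -0.0]
wrist_force: [0.6, 0.2, -0.3]
grip_width: 63.9
gripper_force: 34.6
time: 13.52
ee_pos: [493.0, 322.6, 139.7]
ee_rot: [0.017, 1.0, -0.001, -0.003]
wrist_force: [0.2, 0.3, -2.0]
grip_width: 63.1
gripper_force: 34.5
at [493.  322.6 139.7] t 13.53 tool y yaw 88.0 tool z [-0.006 -0.003 -1.   ]
shift in present tool axes [-2.5  0.4 -0.3] in final axes [-2.5  0.4 -0.3] turn deg [-0.2 -0.3 -0.2]
```

View pics/c4.png

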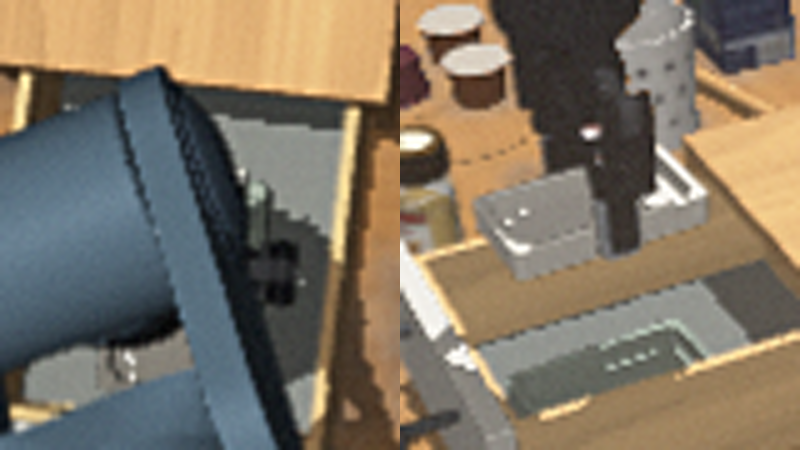

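The top view is covered by the arm. The scene view shows the held dish's rim with its right edge running from (515,255) to (708,193) in the crop. I'll intersect those rays with the grip-side plane, and check the scene bias on the grey far corners at about (672,318) and (708,362).

```bash
cat >> h.py <<'E'
def held(pts,ys):
    o=robot.get_obs();C=Ro.from_quat(o["ee_rot"]);p,d=ray("scene",pts)
    p=C.inv().apply(p-o["ee_pos"]);d=C.inv().apply(d)
    return p+d*((np.array(ys)-p[1])/d[:,1])[:,None]
E
python3 - <<'E'
from h import *
np.set_printoptions(suppress=True,precision=1)
f=lambda L:[(160+(u-400+.5)/5-.5,110+(v+.5)/5-.5) for u,v in L]
print(held(f([(515,255),(708,193),(518,277),(705,222)]),[-32]*4))
print(held(f([(478,200)]),[32]))
print("grey proj",(proj("scene",[[550.9,353.6,44],[549.2,289,44],[495.5,323,44]])-[160,110])*5+[400,0])
E
```

```text
[[ 56.6 -32.  -22.4]
 [-52.1 -32.  -23.1]
 [ 56.9 -32.   -9.2]
 [-48.9 -32.   -6.1]]
[[ 52.1  32.  -19.8]]
grey proj [[675.5 318. ]
 [726.4 374. ]
 [614.4 375.9]]
```

```bash
python3 -m creep '0 -3 0.5 15 -0.2 -0.3 0;0 0 0 25 0 0 0;0 0 0 20 0 0 0;0 0 0 15 0 0 0;0 0 0 6 0 0 0;0 0 0 0 0 0 0;0 0 0 0 0 0 0'
python3 - <<'E'
from h import *
togo([496,323,40],goal(88.2))
t=get_image("top");s=get_image("scene");cv2.imwrite("pics/t5.png",t);cv2.imwrite("pics/s5.png",s)
cv2.imwrite("pics/c5.png",cv2.resize(s[115:205,170:260],None,fx=6,fy=6,interpolation=2))
E
```

```text
time: 14.5
ee_pos: [499.3, 324.5, 62.0]
ee_rot: [0.017, 1.0, 0.002, 0.003]
wrist_force: [0.0, 0.5, -1.8]
grip_width: 63.4
gripper_force: 34.6
at [499.3 324.5  62. ] t 14.5 tool y yaw 88.0 tool z [ 0.007  0.004 -1.   ]
shift in present tool axes [ 3.4 -1.8 22. ] in final axes [ 3.2 -1.7 22. ] turn deg [ 0.2  0.4 -0.2]
```

View pics/c5.png

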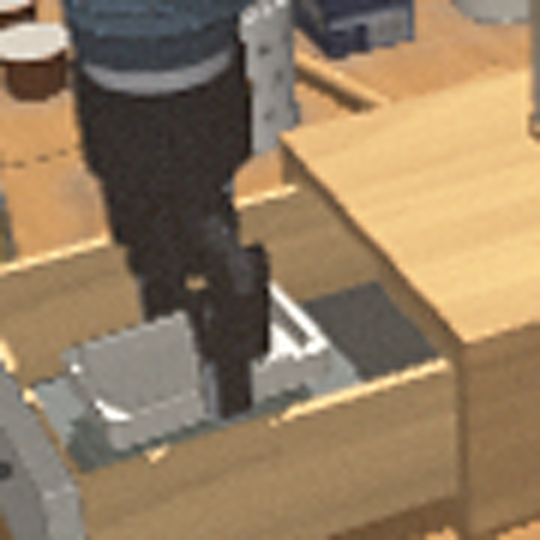

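The white dish hovers in the drawer above the grey dish and clear of the walls. I'll correct x/y and lower slowly.

```bash
python3 -m creep '0 3.3 -1.7 6 0.2 0.3 -0.2;0 0 0 5 0 0 0;0 0 0 0 0 0 0;0 0 0 0 0 0 0'; python3 -m creep '0 0 0 2 0 0 0;0 0 0 2 0 0 0;0 0 0 2 0 0 0;0 0 0 0 0 0 0;0 0 0 0 0 0 0'
```

```text
time: 15.1
ee_pos: [495.4, 322.7, 50.0]
ee_rot: [0.015, 1.0, -0.0, 0.0]
wrist_force: [-0.5, -0.9, -1.3]
grip_width: 63.3
gripper_force: 34.6
time: 15.72
ee_pos: [495.3, 322.7, 44.1]
ee_rot: [0.015, 1.0, 0.0, 0.0]
wrist_force: [-0.3, -0.0, -1.4]
grip_width: 63.7
gripper_force: 34.6
```

```bash
python3 -m creep '0 0 0 1 0 0 0;0 0 0 1 0 0 0;0 0 0 0 0 0 0'; python3 -m creep '0 0 0 1 0 0 0;0 0 0 1 0 0 0;0 0 0 0 0 0 0'
```

```text
time: 16.1
ee_pos: [495.5, 322.7, 42.3]
ee_rot: [0.015, 1.0, 0.0, 0.0]
wrist_force: [-1.0, 0.7, 0.5]
grip_width: 62.9
gripper_force: 34.7
time: 16.48
ee_pos: [497.0, 322.7, 42.1]
ee_rot: [0.015, 1.0, -0.0, 0.002]
wrist_force: [-1.9, -3.6, 8.4]
grip_width: 63.5
gripper_force: 35.8
```

```bash
python3 -c "
from h import *
o=robot.get_obs();print(o['moment'],o['wrist_force'],o['ee_pos']);s=get_image('scene');cv2.imwrite('pics/c6.png',cv2.resize(s[145:205,170:250],None,fx=8,fy=8,interpolation=2));cv2.imwrite('pics/s6.png',s)"
```

```text
[-0.76658927  0.18348849  0.01588996] [-1.93589535 -3.60355976  8.44358639] [496.97536583 322.65054085  42.11213611]
```

View pics/c6.png

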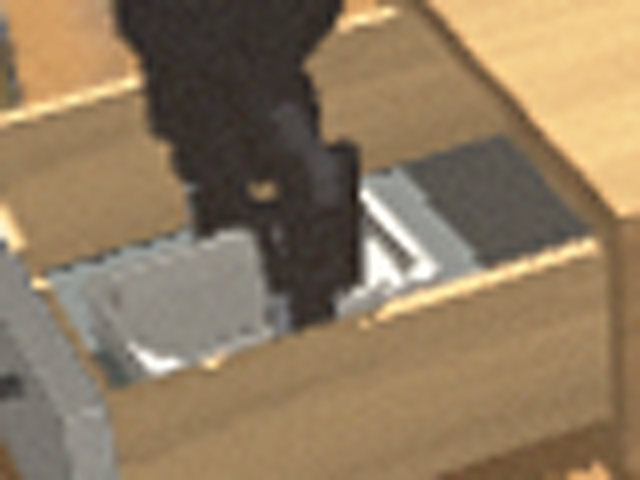

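```bash
python3 -m creep '0 0.5 -1 -1 0 0 0;0 0.5 -1 0 0 0 0;0 0 0 1 0 0 0;0 0 0 0 0 0 0;0 0 0 0 0 0 0'; python3 -m creep '0 0 0 1 0 0 0;0 0 0 0 0 0 0;0 0 0 0 0 0 0'
python3 -c "
from h import *
o=robot.get_obs();print(o['moment'],o['wrist_force'],o['ee_pos'])"
```

```text
time: 17.15
ee_pos: [495.4, 320.9, 41.7]
ee_rot: [0.015, 1.0, 0.0, 0.001]
wrist_force: [-0.7, -1.1, 9.3]
grip_width: 63.7
gripper_force: 36.0
time: 17.52
ee_pos: [496.2, 320.9, 41.7]
ee_rot: [0.015, 1.0, 0.0, 0.002]
wrist_force: [-0.5, -2.2, 14.0]
grip_width: 63.6
gripper_force: 36.5
[-0.78112629  0.20927604 -0.04232372] [-0.49565968 -2.1695004  14.02109736] [496.18179578 320.94718327  41.69772082]
```

It's ambiguous whether the dish is seated or on the rim. I'll release gently, back off and look from the top.

```bash
python3 -m creep '0 0 0 -1.5 0 0 0;-0.65 0 0 0 0 0 0;-0.75 0 0 0 0 0 0;-0.8 0 0 0 0 0 0;-0.8 0 0 -10 0 0 0;-0.8 0 0 -40 0 0 0;-0.8 0 0 -60 0 0 0;-0.8 0 -60 -20 0 0 0'
python3 -m creep '-1 0 -60 0 0 0 0;-1 0 -60 0 0 0 0;-1 0 -60 0 0 0 0;-1 0 -50 0 0 0 0;-1 0 0 0 0 0 0'
python3 - <<'E'
from h import *
t=get_image("top");s=get_image("scene");cv2.imwrite("pics/t7.png",t);cv2.imwrite("pics/s7.png",s)
im=np.zeros((480,800,3),np.uint8)
im[:,:400]=cv2.resize(t[190:250,180:230],None,fx=8,fy=8,interpolation=2)
im[:,400:]=cv2.resize(s[140:200,180:230],None,fx=8,fy=8,interpolation=2)
cv2.imwrite("pics/c7.png",im)
E
```

```text
time: 18.52
ee_pos: [495.0, 263.6, 176.2]
ee_rot: [0.013, 1.0, 0.002, 0.005]
wrist_force: [-0.1, -0.0, 0.4]
grip_width: 76.7
gripper_force: 0.0
time: 19.15
ee_pos: [485.5, 28.8, 171.2]
ee_rot: [0.018, 1.0, -0.0, 0.001]
wrist_force: [0.3, 0.5, 0.1]
grip_width: 85.3
gripper_force: 0.0
```

View pics/c7.png

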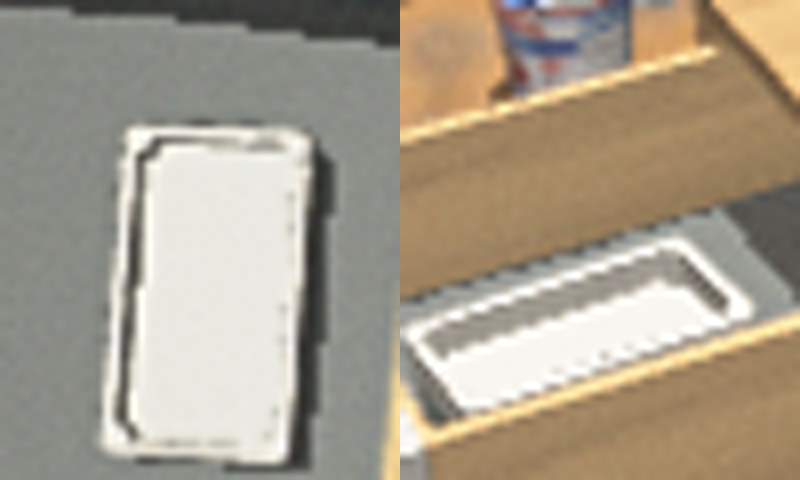

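The white dish sits over the grey one, with its rim at (128,127), (312,132), (292,465) and (103,455) in the top crop. Scene corners are (675,238), (752,308) and (408,330). No grey is visible. Checking the height.

Run:
```python
from h import *
np.set_printoptions(suppress=True,precision=1)
a=[(180+(u+.5)/8-.5,190+(v+.5)/8-.5) for u,v in [(128,127),(312,132),(292,465),(103,455)]]
b=[(180+(u-400+.5)/8-.5,140+(v+.5)/8-.5) for u,v in [(675,238),(752,308),(408,330)]]
print(tri([a[0],a[1],a[3]],b))
for z in(62,66):
    P=onz("top",a,z);e=P[0]+P[1]-P[2]-P[3];print(z,P.mean(0),[round(np.linalg.norm(P[i]-P[(i+1)%4]),1) for i in range(4)],np.degrees(np.arctan2(e[1],e[0])))
# grey, first views: height bias at the same place (true 44)
g=[(150+(u+.5)/4-.5,180+(v+.5)/4-.5) for u,v in [(184,102)]]
print(tri(g,[(160+(672.5-400)/5-.5,110+318.5/5-.5)]))
print(tri([(155+(672.5-425)/2.85-.5,90+(513.5-228)/2.85-.5)],[(170+300/4,90+327/4)]),"unit corner, 112?")
```

```text
[[547.6 350.4  62.7   1. ]
 [545.9 287.7  69.9   1.7]
 [441.1 353.3  63.2   3.8]]
62 [493.1 321.1  62. ] [np.float64(62.0), np.float64(110.1), np.float64(62.8), np.float64(108.9)] -1.8350286098894035
66 [492.9 320.5  66. ] [np.float64(61.7), np.float64(109.7), np.float64(62.5), np.float64(108.5)] -1.8350286098894357
[[549.2 353.7  46.3   3.1]]
[[582.3 226.6 113.3   5.8]] unit corner, 112?
```

Tilt looks likely, with the right side about 5 mm high. I'll regrasp and nudge towards +y and +x.

```bash
python3 -m creep '-1 0 40 0 0 0 0;-1 0 55 0 0 0 0;-1 0 55 0 0 0 0;-1 0 55 0 0 0 0;-1 0 50 0 0 0 0;-1 0 35 0 0 0 0;-0.9 0 0 0 0 0 0;-0.9 0 0 0 0 0 0'
python3 -c "
from h import *
togo([493.5,321,42],goal(88.2))"
```

```text
time: 20.25
ee_pos: [493.6, 321.8, 170.2]
ee_rot: [0.015, 1.0, -0.0, -0.0]
wrist_force: [0.2, -0.7, -0.1]
grip_width: 81.1
gripper_force: 0.0
at [493.6 321.8 170.2] t 20.25 tool y yaw 88.3 tool z [-0.001 -0.    -1.   ]
shift in present tool axes [ -0.   -0.8 128.2] in final axes [  0.   -0.8 128.2] turn deg [-0.  -0.   0.1]
```

```bash
python3 -m creep '-0.85 0 -0.8 40 0 0 0;-0.85 0 0 40 0 0 0;-0.85 0 0 25 0 0 0;-0.85 0 0 15 0 0 0;-0.85 0 0 7 0 0 0;-0.85 0 0 0 0 0 0;-0.6 0 0 0 0 0 0;-0.5 0 0 0 0 0 0' 25
python3 -m creep '0 0 0 0 0 0 0;0 0 0 0 0 0 0;0 0 0 0 0 0 0'
```

```text
time: 21.25
ee_pos: [495.2, 321.1, 44.8]
ee_rot: [0.015, 1.0, 0.0, 0.001]
wrist_force: [-1.5, 0.2, 3.4]
grip_width: 64.2
gripper_force: 12.7
time: 21.62
ee_pos: [495.3, 321.1, 45.0]
ee_rot: [0.015, 1.0, 0.0, 0.001]
wrist_force: [-0.7, 0.1, 5.8]
grip_width: 63.3
gripper_force: 26.5
```

```bash
python3 -m creep '0 0 0 -1 0 0 0;0 0 1 0 0 0 0;0 0 1 0 0 0 0;0 0 0 0 0 0 0'; python3 -m creep '0 0 0 2 0 0 0;0 0 0 0 0 0 0;0 0 0 0 0 0 0';python3 -m creep '0 0 1.5 0 0 0 0;0 0 0 0 0 0 0;0 0 0 0 0 0 0';python3 -m creep '0 -1.5 0 0 0 0 0;0 0 0 0 0 0 0;0 0 0 0 0 0 0'
```

```text
time: 22.12
ee_pos: [494.9, 322.3, 44.9]
ee_rot: [0.015, 1.0, -0.0, 0.0]
wrist_force: [0.4, -3.7, 5.6]
grip_width: 63.4
gripper_force: 27.8
time: 22.5
ee_pos: [496.3, 322.3, 44.8]
ee_rot: [0.015, 1.0, -0.0, 0.002]
wrist_force: [-1.4, -7.2, 14.1]
grip_width: 63.7
gripper_force: 28.6
time: 22.88
ee_pos: [496.4, 323.4, 44.9]
ee_rot: [0.015, 1.0, -0.001, 0.002]
wrist_force: [-1.4, -8.7, 14.8]
grip_width: 63.8
gripper_force: 28.5
time: 23.25
ee_pos: [497.9, 323.3, 44.9]
ee_rot: [0.015, 1.0, -0.001, 0.002]
wrist_force: [-1.3, -9.2, 14.6]
grip_width: 63.7
gripper_force: 28.5
```

Picture views are used up, so I'll work numerically from here. The fingertips may be catching on the grey rim. I'll release, back off and measure the rim corners by mask.

```bash
python3 -m creep '0 0 0 -2 0 0 0;-0.65 0 0 0 0 0 0;-0.8 0 0 0 0 0 0;-0.85 0 0 0 0 0 0;-0.85 0 0 -20 0 0 0;-0.85 0 0 -50 0 0 0;-0.85 0 0 -50 0 0 0;-0.85 0 -40 0 0 0 0'
python3 -m creep '-1 0 -60 0 0 0 0;-1 0 -60 0 0 0 0;-1 0 -60 0 0 0 0;-1 0 -60 0 0 0 0;-1 0 0 0 0 0 0'
cat > rim.py <<'E'
from h import *
np.set_printoptions(suppress=True,precision=1)
def quad(n,mask):
    c=max(cv2.findContours(mask,0,1)[0],key=cv2.contourArea);h=cv2.convexHull(c)
    for e in np.arange(1,12,.25):
        q=cv2.approxPolyDP(h,e,True)
        if len(q)<=4:break
    return cv2.contourArea(h),q.reshape(-1,2)
def lines(n,mask,q):
    # refine: fit line to hull-contour points near each side, intersect
    c=max(cv2.findContours(mask,0,cv2.CHAIN_APPROX_NONE)[0],key=cv2.contourArea).reshape(-1,2).astype(float);L=[]
    for i in range(len(q)):
        a,b=q[i].astype(float),q[(i+1)%len(q)].astype(float);d=(b-a)/np.linalg.norm(b-a);s=(c-a)@d;w=np.abs((c-a)@[-d[1],d[0]])
        p=c[(s>4)&(s<np.linalg.norm(b-a)-4)&(w<2.5)];vx,vy,x,y=cv2.fitLine(p.astype(np.float32),cv2.DIST_HUBER,0,.01,.01).ravel();L.append(np.cross([x,y,1],[x+vx,y+vy,1]))
    out=[]
    for i in range(len(q)):
        k=np.cross(L[i-1],L[i]);out.append(k[:2]/k[2])
    return np.array(out)
def maskof(n,im,roi,thr=185):
    g=cv2.inRange(cv2.cvtColor(im,cv2.COLOR_BGR2HSV),(0,0,thr),(180,60,255));m=np.zeros_like(g);x,y,w,h=roi;m[y:y+h,x:x+w]=g[y:y+h,x:x+w]
    return cv2.morphologyEx(m,cv2.MORPH_CLOSE,np.ones((3,3)))
E
python3 - <<'E'
from rim import *
t=get_image("top");s=get_image("scene");cv2.imwrite("pics/t8.png",t);cv2.imwrite("pics/s8.png",s)
for tag in "78":
    for n,f,roi in(("top","t",(186,200,40,52)),("scene","s",(181,160,50,35))):
        im=cv2.imread(f"pics/{f}{tag}.png");m=maskof(n,im,roi);a,q=quad(n,m);r=lines(n,m,q);print(tag,n,a,q.tolist(),r.tolist())
E
```

```text
time: 24.25
ee_pos: [498.1, 286.3, 171.8]
ee_rot: [0.014, 1.0, 0.002, 0.006]
wrist_force: [-0.8, 0.1, -0.7]
grip_width: 79.0
gripper_force: 0.0
time: 24.88
ee_pos: [487.8, 40.9, 166.0]
ee_rot: [0.018, 1.0, -0.0, 0.001]
wrist_force: [0.3, 0.3, 0.3]
grip_width: 85.6
gripper_force: 0.0
7 top 932.5 [[218, 207], [215, 246], [194, 246], [196, 206]] [[217.57186316403207, 206.0], [215.32712427081304, 246.0], [192.5030704775023, 246.0], [195.60683539944904, 206.0]]
7 scene 511.5 [[223, 177], [189, 191], [181, 182], [214, 169]] [[224.99901492429242, 178.99901492429242], [188.61994487451702, 190.61994487451702], [178.73982330295752, 180.73982330295752], [214.75690948197627, 168.75690948197627]]
8 top 934.0 [[217, 206], [214, 246], [193, 245], [195, 205]] [[217.42023111491062, 206.65930523642638], [214.2471624179493, 246.81094655152918], [191.91277301014705, 244.31761241902498], [195.47926545806845, 204.28151138326146]]
8 scene 511.0 [[223, 177], [191, 190], [181, 182], [213, 169]] [[225.18673309181173, 179.18673309181173], [187.39836730438515, 190.38065770258495], [180.80314862006387, 179.7093205221838], [214.49781400240386, 168.49781400240386]]
```

```bash
cat > rim2.py <<'E'
from rim import *
K=8
def fit(n,im,roi,thr=180,smax=70,blue=False):
    x,y,w,h=roi;big=cv2.resize(im[y:y+h,x:x+w],None,fx=K,fy=K,interpolation=cv2.INTER_CUBIC)
    hsv=cv2.cvtColor(big,cv2.COLOR_BGR2HSV)
    m=cv2.inRange(hsv,(95,110,50),(118,255,255)) if blue else cv2.inRange(hsv,(0,0,thr),(180,smax,255))
    m=cv2.morphologyEx(m,cv2.MORPH_OPEN,np.ones((5,5)))
    c=max(cv2.findContours(m,0,cv2.CHAIN_APPROX_NONE)[0],key=cv2.contourArea);hl=cv2.convexHull(c).reshape(-1,2)
    for e in range(4,60):
        q=cv2.approxPolyDP(hl,e,True).reshape(-1,2).astype(float)
        if len(q)<=4:break
    hm=np.zeros_like(m);cv2.fillConvexPoly(hm,hl,255);c=max(cv2.findContours(hm,0,cv2.CHAIN_APPROX_NONE)[0],key=cv2.contourArea).reshape(-1,2).astype(float);L=[]
    for i in range(len(q)):
        a,b=q[i],q[(i+1)%len(q)];l=np.linalg.norm(b-a);d=(b-a)/l;s=(c-a)@d;p=c[(s>.15*l)&(s<.85*l)&(abs((c-a)@[-d[1],d[0]])<14)]
        vx,vy,px,py=cv2.fitLine(p.astype(np.float32),cv2.DIST_HUBER,0,.01,.01).ravel();L.append(np.cross([px,py,1],[px+vx,py+vy,1]))
    o=[]
    for i in range(len(q)):
        k=np.cross(L[i-1],L[i]);o.append((k[:2]/k[2]+.5)/K-.5+[x,y])
    return np.array(o)
E
python3 - <<'E'
from rim2 import *
for tag in "78":
  for thr in(170,195):
    T=fit("top",cv2.imread(f"pics/t{tag}.png"),(186,200,40,52),thr)
    S=fit("scene",cv2.imread(f"pics/s{tag}.png"),(181,160,50,35),thr)
    print(tag,"T",T.tolist(),"S",S.tolist())
    if len(T)==4:
        P=onz("top",T,62);print(P.mean(0),[round(np.linalg.norm(P[i]-P[(i+1)%4]),1) for i in range(4)])
        def pick(A,f):return A[np.argmax([f(p) for p in A])]
        FL,FR,NL=pick(T,lambda p:-p[0]*.5-p[1]),pick(T,lambda p:p[0]-p[1]),pick(T,lambda p:-p[0]+p[1])
        fl,fr,nl=pick(S,lambda p:-p[1]),pick(S,lambda p:p[0]),pick(S,lambda p:-p[0])
        print(tri([FL,FR,NL],[fl,fr,nl]).tolist())
E
```

```text
7 T [[194.62975809313454, 205.1185927233935], [218.65827432514095, 205.3814939951134], [215.68175480650777, 247.56315679407413], [191.63077759098798, 246.4632511029996]] S [[226.80903507840932, 179.84581682136914], [188.09046560560577, 191.9836410149382], [178.33678709789493, 180.13190866950197], [214.23193923020247, 167.80655905657014]]
[493.8 322.5  62. ] [np.float64(64.7), np.float64(111.7), np.float64(63.9), np.float64(109.9)]
[[548.7853007379205, 351.8691112442351, 66.56748939034975, 0.6796562452565975], [551.6487976647306, 287.25607788871804, 61.12225525587223, 4.842172615300452], [438.59412638612577, 355.9906798806243, 65.1628742593478, 1.2695347977769325]]
7 T [[195.00495808140397, 205.31341386745186], [218.48924744730905, 205.7444818420393], [215.51874225009374, 247.39654635125552], [191.78527488779935, 246.16432654168034]] S [[225.34795075841322, 178.93021510162663], [188.63295928480923, 192.30638020741017], [178.7216811846566, 180.40899513027196], [214.34223441804647, 168.39992097730612]]
[493.7 322.3  62. ] [np.float64(63.3), np.float64(110.3), np.float64(63.1), np.float6
[... 898 characters left out ...]
2478, 2.741518724063192]]
8 T [[194.60238919404634, 204.2183729689759], [217.87452249576558, 205.54452533051435], [215.02724903611374, 246.58330212032453], [191.2760600498042, 245.5385443685708]] S [[225.09148228029312, 178.46660698858574], [189.3448296576108, 191.92726280155205], [178.46147303191668, 180.12048730449118], [214.56569207976654, 167.9405896454135]]
[495.5 323.7  62. ] [np.float64(62.9), np.float64(108.7), np.float64(63.1), np.float64(109.9)]
[[550.8077589761408, 352.59172881280693, 64.98307171034702, 0.5421714038177209], [549.3409953242955, 289.37884680922775, 65.80762038640103, 1.8912593842458174], [440.2665177820891, 357.61783680509814, 63.58082395308145, 2.7826358140910936]]
```

Both states show the rim level to within 1 mm and about 62 to 63 high after bias, so the white dish is seated at about (495.5, 323.8). Now measuring the blue dish.

Run:
```python
from rim2 import *
for im,im2 in (("t0","s0"),("t8","s8")):
    f=lambda k:cv2.imread({"t0":"pics/top0.png","s0":"pics/scene0.png"}.get(k,f"pics/{k}.png"))
    T=fit("top",f(im),(358,205,45,62),blue=True);S=fit("scene",f(im2),(258,255,78,80),blue=True)
    print(T.tolist(),S.tolist())
    # order FL,FR,NR,NL
    o=lambda A,sc:A[[np.argmax(A@v) for v in sc]]
    Q=tri(o(T,[(-1,-1),(1,-1),(1,1),(-1,1)]),o(S,[(0,-1),(1,0),(0,1),(-1,0)]));print(Q,Q.mean(0),[round(np.linalg.norm(Q[i,:3]-Q[(i+1)%4,:3]),1) for i in range(4)])
togo([440,-136,165],goal(93.5,25))
```

```text
[[393.6458839861936, 214.40939268485295], [391.4201667217634, 255.25249037127585], [366.6880421722073, 256.9060895229911], [367.9970679795228, 215.90914118133009]] [[305.23403065729036, 263.8978737901974], [330.21259710306043, 286.48979587389533], [288.3425891053311, 328.02683084666745], [266.52572271677064, 303.830719994368]]
[[ 522.9  -96.7  100.     3.1]
 [ 528.3 -163.9   97.5    2. ]
 [ 425.3 -170.1   56.8    0.8]
 [ 420.8 -104.8   55.9    1.9]] [ 474.3 -133.9   77.6    1.9] [np.float64(67.5), np.float64(110.9), np.float64(65.4), np.float64(111.5)]
[[393.8090972869689, 214.37245091978022], [391.38073186961276, 254.93905175547977], [383.3125, 255.61606816483064], [383.3125, 215.14057296233727]] [[305.33478271949775, 263.8024000522816], [330.1920311053899, 286.6712747232085], [288.99611575665995, 328.6552077990885], [266.3406483226331, 303.84554335750863]]
[[ 513.8 -120.   132.2   23. ]
 [ 528.2 -164.3   97.5    2.4]
 [ 426.2 -170.7   54.8    1.1]
 [ 415.6 -131.    95.    20.4]] [ 471.  -146.5   94.9   11.7] [np.float64(58.1), np.float64(110.7), np.float64(57.5), np.float64(105.6)]
at [487.6  43.8 165.5] t 24.98 tool y yaw 88.2 tool z [ 0.  0. -1.]
shift in present tool axes [  41.8 -181.3    0.4] in final axes [  53.2 -176.6  -24.3] turn deg [ -1.2 -24.9  -5.3]
```

```bash
python3 -m creep '-1 10 -40 0 0 0 0;-1 11 -50 0 0 0 0;-1 11 -50 0 0 0 0;-1 10 -41 0 0 0 -5.3;-1 0 0 0 0 -9 0;-1 0 0 0 0 -8 0;-1 0 0 0 0 -8 0;-1 0 0 0 0 0 0'
python3 -m creep '-1 0 0 0 0 0 0'
python3 -c "
from h import *
togo([482,-133.5,62.3],goal(93.7,25))"
```

```text
time: 25.98
ee_pos: [438.7, -134.1, 163.6]
ee_rot: [-0.03, 0.976, 0.007, 0.215]
wrist_force: [0.5, -0.3, 0.9]
grip_width: 85.3
gripper_force: 0.0
time: 26.1
ee_pos: [440.5, -135.1, 165.4]
ee_rot: [-0.031, 0.976, 0.006, 0.216]
wrist_force: [-0.2, 0.1, 0.8]
grip_width: 85.2
gripper_force: 0.0
at [ 440.5 -135.1  165.4] t 26.1 tool y yaw 93.6 tool z [ 0.421  0.026 -0.907]
shift in present tool axes [  5.9  -0.9 110.9] in final axes [  5.9  -1.1 110.9] turn deg [-0.1 -0.  -0. ]
```

```bash
python3 -m creep '-1 5.5 -1 20 0 0 0;-1 0 0 25 0 0 0;-1 0 0 25 0 0 0;-1 0 0 20 0 0 0;-1 0 0 13 0 0 0;-1 0 0 6 0 0 0;-1 0 0 0 0 0 0;-1 0 0 0 0 0 0' 30
python3 -m creep '-0.6 0 0 0 0 0 0;-0.4 0 0 0 0 0 0;0 0 0 0 0 0 0;0 0 0 0 0 0 0;0 0 0 0 0 0 0'
```

```text
time: 27.1
ee_pos: [481.2, -134.0, 63.9]
ee_rot: [-0.03, 0.976, 0.006, 0.217]
wrist_force: [-0.1, 0.1, 0.7]
grip_width: 85.5
gripper_force: 0.0
time: 27.72
ee_pos: [480.9, -134.1, 64.0]
ee_rot: [-0.03, 0.976, 0.006, 0.217]
wrist_force: [-3.7, 0.6, 5.8]
grip_width: 63.7
gripper_force: 31.3
```

```bash
python3 -m creep '0 0 0 -5 0 0 0;0 0 0 -10 0 0 0;0 0 0 -20 0 0 0;0 0 0 -30 0 0 0;0 0 0 -30 0 0 0;0 0 0 -30 0 8 0;0 0 0 -10 0 9 0;0 0 0 0 0 8 0'
python3 -m creep '0 0 0 0 0 0 0'
python3 - <<'E'
from h import *
togo([496,323.6,170],goal(88.2))
E
```

```text
time: 28.72
ee_pos: [425.2, -138.1, 188.4]
ee_rot: [-0.03, 1.0, -0.002, -0.001]
wrist_force: [0.3, -0.8, -1.6]
grip_width: 63.1
gripper_force: 34.3
time: 28.85
ee_pos: [425.8, -137.2, 186.4]
ee_rot: [-0.032, 1.0, -0.0, 0.0]
wrist_force: [-0.2, 0.8, -1.3]
grip_width: 62.9
gripper_force: 34.3
at [ 425.8 -137.2  186.4] t 28.85 tool y yaw 93.6 tool z [ 0. -0. -1.]
shift in present tool axes [-99.2 455.4  16.4] in final axes [-55.7 462.8  16.4] turn deg [-0.   0.   5.4]
```

```bash
python3 -m creep '0 -8 36 0 0 0 0;0 -11 52 0 0 0 0;0 -12 55 0 0 0 0;0 -12 56 0 0 0 0;0 -12 56 0 0 0 0;0 -12 56 0 0 0 0;0 -12 56 0 0 0 0;0 -11 50 0 0 0 0'
python3 -m creep '0 -9 38 10 0 0 5.4;0 0 0 30 0 0 0;0 0 0 20 0 0 0;0 0 0 0 0 0 0;0 0 0 0 0 0 0;0 0 0 0 0 0 0'
python3 - <<'E'
from rim2 import *
togo([496,323.6,110],goal(88.2))
s=get_image("scene");cv2.imwrite("pics/s9.png",s)
c=proj("scene",robot.get_obs()["ee_pos"])[0].astype(int);print(c)
h=cv2.cvtColor(s,cv2.COLOR_BGR2HSV);m=cv2.inRange(h,(95,110,40),(120,255,255));r=np.zeros_like(m);r[c[1]-30:c[1]+35,c[0]-40:c[0]+40]=m[c[1]-30:c[1]+35,c[0]-40:c[0]+40]
n,l,st,ce=cv2.connectedComponentsWithStats(r);print([s.tolist() for s in st[1:] if s[4]>15])
p=np.argwhere(r)[:,::-1]
P=np.array([p[np.argmax(p@v)] for v in [(-1,0),(0,-1),(1,0),(0,1),(-1,1),(1,1),(1,-1),(-1,-1)]]);print(P.tolist())
E
```

```text
time: 29.85
ee_pos: [488.3, 285.5, 185.9]
ee_rot: [-0.031, 1.0, 0.0, 0.0]
wrist_force: [0.7, -1.1, -1.5]
grip_width: 63.4
gripper_force: 34.3
time: 30.6
ee_pos: [496.7, 322.9, 127.5]
ee_rot: [0.017, 1.0, 0.001, 0.001]
wrist_force: [0.2, 0.6, -1.3]
grip_width: 63.4
gripper_force: 34.3
at [496.7 322.9 127.5] t 30.6 tool y yaw 88.1 tool z [ 0.  0. -1.]
shift in present tool axes [ 0.8  0.7 17.5] in final axes [ 0.8  0.7 17.5] turn deg [ 0.1  0.1 -0.1]
[200 160]
[[209, 146, 13, 11, 42]]
[[178, 155], [213, 146], [221, 154], [185, 166], [183, 164], [221, 154], [213, 146], [178, 155]]
```

Run:
```python
from h import *
np.set_printoptions(suppress=True,precision=1)
s=cv2.imread("pics/s9.png");x,y,w,h=168,138,62,45;K=8
b=cv2.resize(s[y:y+h,x:x+w],None,fx=K,fy=K,interpolation=2).astype(int)
for th in(25,40):
    m=((b[:,:,0]-b[:,:,2]>th)&(b[:,:,0]-b[:,:,1]>10)).astype(np.uint8)*255
    m=cv2.morphologyEx(m,cv2.MORPH_OPEN,np.ones((7,7)))
    n,l,st,ce=cv2.connectedComponentsWithStats(m)
    keep=[i for i in range(1,n) if st[i][4]>400];print([st[i].tolist() for i in keep])
    p=np.argwhere(np.isin(l,keep))[:,::-1]
    q=np.array([p[np.argmax(p@v)] for v in np.array([(-1,-.3),(1,.1),(-.6,1),(.9,1),(.2,-1)])]);q=(q+.5)/K-.5+[x,y]
    print(q.tolist());print(held(q[1:4],[-32]*3).tolist(),held(q[:1],[32]).tolist())
    h2=cv2.convexHull(p.astype(np.int32)).reshape(-1,2);a=cv2.approxPolyDP(h2,8,True).reshape(-1,2);print(((a+.5)/K-.5+[x,y]).round(1).tolist())
```

```text
[[327, 57, 109, 147, 8644], [75, 89, 200, 180, 23104]]
[[176.9375, 155.0625], [221.9375, 158.5625], [185.3125, 170.9375], [221.8125, 158.8125], [212.8125, 144.6875]]
[[-50.10309882337447, -32.0, -6.219384924457927], [55.45677727366348, -32.0, -5.468384189374092], [-49.67639894173419, -32.0, -5.569592813215877]] [[51.418776767197585, 32.0, -17.659233787267908]]
[[221.9, 158.6], [185.6, 171.1], [177.8, 161.1], [176.9, 155.1], [212.8, 144.7], [221.8, 153.6]]
[[329, 58, 105, 99, 4155], [77, 92, 168, 61, 2856], [125, 153, 29, 26, 516], [110, 192, 151, 51, 3443], [130, 238, 28, 29, 468], [173, 238, 34, 21, 439]]
[[177.1875, 155.0625], [221.6875, 154.4375], [185.5625, 170.8125], [220.8125, 155.6875], [212.9375, 144.8125]]
[[-50.380010084022956, -32.0, -19.217530923131676], [54.748631262603254, -32.0, -5.594265305500016], [-47.53712777624577, -32.0, -16.25754630009135]] [[50.74285996800285, 32.0, -17.425429927719506]]
[[221.7, 153.7], [220.8, 155.7], [198.9, 166.8], [185.3, 170.6], [177.2, 155.9], [212.2, 144.8]]
```

The blue dish is gripped with nearly the same offset as the white one and is already aligned. Lowering.

```bash
python3 -m creep '0 0 0 15 0 0 0;0 0 0 18 0 0 0;0 0 0 14 0 0 0;0 0 0 8 0 0 0;0 0 0 4 0 0 0;0 0 0 0 0 0 0;0 0 0 0 0 0 0'
python3 -m creep '0 0 0 2 0 0 0;0 0 0 2 0 0 0;0 0 0 0 0 0 0;0 0 0 0 0 0 0'; python3 -m creep '0 0 0 1 0 0 0;0 0 0 1 0 0 0;0 0 0 0 0 0 0'
```

```text
time: 31.52
ee_pos: [496.3, 323.1, 67.7]
ee_rot: [0.016, 1.0, 0.0, 0.001]
wrist_force: [-0.2, -1.3, -0.7]
grip_width: 62.8
gripper_force: 34.3
time: 32.02
ee_pos: [495.6, 322.8, 62.8]
ee_rot: [0.016, 1.0, -0.0, -0.0]
wrist_force: [-0.2, 0.3, -1.4]
grip_width: 63.3
gripper_force: 34.3
time: 32.4
ee_pos: [496.0, 322.9, 61.3]
ee_rot: [0.016, 1.0, -0.0, 0.0]
wrist_force: [0.1, -0.2, 1.1]
grip_width: 63.0
gripper_force: 34.6
```

```bash
python3 -m creep '0 0 0 1 0 0 0;0 0 0 0 0 0 0;0 0 0 0 0 0 0'; python3 -m creep '0 -1 0 0 0 0 0;0 0 0 0 0 0 0;0 0 0 0 0 0 0'; python3 -m creep '0 0 1 0 0 0 0;0 0 0 0 0 0 0;0 0 0 0 0 0 0'
```

```text
time: 32.78
ee_pos: [496.8, 322.8, 61.3]
ee_rot: [0.016, 1.0, -0.0, 0.001]
wrist_force: [-1.0, -2.3, 6.7]
grip_width: 63.0
gripper_force: 35.1
time: 33.15
ee_pos: [497.8, 322.7, 61.3]
ee_rot: [0.016, 1.0, -0.0, 0.001]
wrist_force: [-1.9, -3.0, 6.0]
grip_width: 63.1
gripper_force: 35.1
time: 33.52
ee_pos: [497.9, 323.3, 61.2]
ee_rot: [0.016, 1.0, -0.001, 0.001]
wrist_force: [-0.0, -4.4, 6.0]
grip_width: 63.3
gripper_force: 35.1
```

```bash
python3 -m creep '0 0 0 -0.7 0 0 0;-0.65 0 0 0 0 0 0;-0.75 0 0 0 0 0 0;-0.8 0 0 0 0 0 0;-0.8 0 0 -15 0 0 0;-0.8 0 0 -45 0 0 0;-0.8 0 0 -50 0 0 0;-0.8 0 -50 -10 0 0 0'
python3 -m creep '-1 0 -60 0 0 0 0;-1 0 -60 0 0 0 0;-1 0 -60 0 0 0 0;-1 0 -60 0 0 0 0;-1 0 0 0 0 0 0'
python3 - <<'E'
from rim2 import *
t=get_image("top");s=get_image("scene");cv2.imwrite("pics/t10.png",t);cv2.imwrite("pics/s10.png",s)
T=fit("top",t,(184,196,44,60),blue=True);S=fit("scene",s,(170,150,66,50),blue=True)
print(T.tolist(),S.tolist())
o=lambda A,sc:A[[np.argmax(A@np.array(v)) for v in sc]]
Tq=o(T,[(-1,-1),(1,-1),(1,1),(-1,1)]);P=onz("top",Tq,80);e=P[0]+P[1]-P[2]-P[3]
print(P.mean(0),[round(np.linalg.norm(P[i]-P[(i+1)%4]),1) for i in range(4)],np.degrees(np.arctan2(e[1],e[0])))
print(tri(Tq,o(S,[(0,-1),(1,0),(0,1),(-1,0)])))
hsv=cv2.cvtColor(t,cv2.COLOR_BGR2HSV);print("white px near",cv2.countNonZero(cv2.inRange(hsv[198:252,186:226],(0,0,195),(180,40,255))))
E
```

```text
time: 34.52
ee_pos: [498.0, 276.0, 187.0]
ee_rot: [0.014, 1.0, 0.002, 0.005]
wrist_force: [1.0, -1.5, 0.3]
grip_width: 77.0
gripper_force: 0.0
time: 35.15
ee_pos: [487.8, 30.7, 182.1]
ee_rot: [0.019, 1.0, -0.0, 0.001]
wrist_force: [-0.3, 0.3, -0.5]
grip_width: 85.8
gripper_force: 0.0
[[193.69564702736264, 203.68050316135262], [217.974350648513, 204.89399322913445], [215.18232594183834, 246.86550578519632], [190.4745295481454, 245.482739174662]] [[224.7002577931258, 175.2471985934006], [187.5936468059312, 187.15542255464476], [179.0623301615778, 175.61463099570426], [214.81670645127323, 163.5873321906752]]
[495.2 321.9  80. ] [np.float64(64.3), np.float64(109.1), np.float64(64.5), np.float64(109.1)] -2.012932937744032
[[551.4 351.7  80.4   1.5]
 [549.1 288.   78.    0.3]
 [439.3 291.5  81.3   0.8]
 [442.  356.1  79.3   0.5]]
white px near 0
```

Blue's rim measures 64x109 mm and is level, at 79.8 mm high against 80 mm expected for a full stack. Both dishes are therefore nested. Next, back to the handle to push the drawer shut.

```bash
python3 -m creep '0 0 0 0 0 0 10;0 0 0 0 0 0 10;0.36 0 0 0 0 0 10;0.36 0 0 0 0 0 10;0.36 0 0 0 0 0 10;0.36 0 0 0 0 0 10;0.36 0 0 0 0 0 10;0.36 0 0 0 0 0 10' 60
python3 -m creep '0.36 0 0 0 0 0 10;0.36 0 0 0 0 0 3;0.36 0 0 0 0 0 0'
python3 -c "
from h import *
togo([366,348.3,62],goal(-5))"
```

```text
time: 36.25
ee_pos: [487.5, 35.8, 181.1]
ee_rot: [0.656, 0.755, 0.0, 0.0]
wrist_force: [0.9, -0.0, 0.2]
grip_width: 27.0
gripper_force: 0.0
time: 36.62
ee_pos: [487.5, 35.5, 181.1]
ee_rot: [0.735, 0.678, 0.0, 0.0]
wrist_force: [-0.0, 0.3, -0.1]
grip_width: 27.5
gripper_force: 0.0
at [487.5  35.5 181.1] t 36.62 tool y yaw -4.7 tool z [ 0.  0. -1.]
shift in present tool axes [ 301.8 -146.7  119.1] in final axes [ 301.  -148.3  119.1] turn deg [ 0.  -0.   0.3]
```

```bash
python3 -m creep '0.36 30 -15 0 0 0 0;0.36 42 -21 0 0 0 0;0.36 46 -22 0 0 0 0;0.36 46 -22 0 0 0 0;0.36 46 -22 0 0 0 0;0.36 46 -22 0 0 0 0;0.36 46 -23 0 0 0 0;0.36 0 0 0 0 0 0.3'
python3 -m creep '0.36 0 0 0 0 0 0;0.36 0 0 0 0 0 0'
python3 -c "
from h import *
togo([366,348.3,62],goal(-5))"
```

```text
time: 37.62
ee_pos: [364.6, 350.4, 180.9]
ee_rot: [0.736, 0.677, 0.0, -0.0]
wrist_force: [0.3, -0.9, -0.7]
grip_width: 27.6
gripper_force: 0.0
time: 37.88
ee_pos: [366.9, 346.8, 180.8]
ee_rot: [0.739, 0.674, -0.0, 0.0]
wrist_force: [-0.2, 0.7, 0.5]
grip_width: 27.1
gripper_force: 0.0
at [366.9 346.8 180.8] t 37.88 tool y yaw -5.2 tool z [ 0. -0. -1.]
shift in present tool axes [  1.5  -1.  118.8] in final axes [  1.4  -1.  118.8] turn deg [ 0.   0.  -0.2]
```

```bash
python3 -m creep '0.36 1 -1 25 0 0 0;0.36 0 0 25 0 0 0;0.36 0 0 20 0 0 0;0.36 0 0 20 0 0 0;0.36 0 0 15 0 0 0;0.36 0 0 13 0 0 0;0.36 0 0 0 0 0 0'
python3 -m creep '1 0 0 0 0 0 0;1 0 0 0 0 0 0;1 0 0 0 0 0 0;1 0 0 0 0 0 0' 50
```

```text
time: 38.75
ee_pos: [365.2, 347.9, 61.9]
ee_rot: [0.738, 0.674, -0.001, -0.0]
wrist_force: [0.1, -0.1, 0.5]
grip_width: 26.9
gripper_force: 0.0
time: 39.25
ee_pos: [366.2, 348.7, 63.5]
ee_rot: [0.738, 0.675, 0.001, 0.0]
wrist_force: [0.9, -2.0, 4.2]
grip_width: 9.1
gripper_force: 49.1
```

Gripped. I'll push slowly, about 174 mm along tool y.

```bash
python3 -m creep '1 0 3 0 0 0 0;1 0 6 0 0 0 0;1 0 10 0 0 0 0;1 0 12 0 0 0 0;1 0 13 0 0 0 0;1 0 13 0 0 0 0;1 0 13 0 0 0 0;1 0 13 0 0 0 0'
python3 -m creep '1 0 13 0 0 0 0;1 0 13 0 0 0 0;1 0 13 0 0 0 0;1 0 13 0 0 0 0;1 0 12 0 0 0 0;1 0 9 0 0 0 0;1 0 6 0 0 0 0;1 0 0 0 0 0 0'
```

```text
time: 40.25
ee_pos: [448.9, 341.5, 63.5]
ee_rot: [0.738, 0.675, 0.0, -0.0]
wrist_force: [-1.2, 0.1, 5.8]
grip_width: 8.9
gripper_force: 49.4
time: 41.25
ee_pos: [528.2, 334.6, 63.5]
ee_rot: [0.738, 0.674, 0.001, 0.0]
wrist_force: [1.2, 3.1, 4.8]
grip_width: 8.6
gripper_force: 49.5
```

```bash
python3 -m creep '1 0 2 0 0 0 0;1 0 2 0 0 0 0;1 0 0 0 0 0 0;1 0 0 0 0 0 0'
```

```text
time: 41.75
ee_pos: [531.4, 334.3, 63.5]
ee_rot: [0.738, 0.675, 0.001, -0.0]
wrist_force: [-0.1, 3.8, 5.3]
grip_width: 8.9
gripper_force: 49.5
```

```bash
python3 -m creep '1 0 3 0 0 0 0;1 0 3 0 0 0 0;1 0 1.5 0 0 0 0;1 0 0 0 0 0 0;1 0 0 0 0 0 0';python3 -m creep '1 0 1.5 0 0 0 0;1 0 1 0 0 0 0;1 0 0 0 0 0 0;1 0 0 0 0 0 0'
```

```text
time: 42.38
ee_pos: [538.8, 333.7, 63.5]
ee_rot: [0.738, 0.675, 0.001, -0.0]
wrist_force: [1.1, 3.2, 5.7]
grip_width: 9.1
gripper_force: 49.6
time: 42.88
ee_pos: [541.2, 333.5, 63.5]
ee_rot: [0.738, 0.675, 0.001, -0.0]
wrist_force: [-0.6, 3.7, 5.6]
grip_width: 8.8
gripper_force: 49.6
```

```bash
python3 -m creep '1 0 1 0 0 0 0;1 0 1 0 0 0 0;1 0 0 0 0 0 0;1 0 0 0 0 0 0';python3 -m creep '1 0 1 0 0 0 0;1 0 0 0 0 0 0;1 0 0 0 0 0 0'
```

```text
time: 43.38
ee_pos: [543.1, 333.3, 63.5]
ee_rot: [0.738, 0.675, 0.001, -0.0]
wrist_force: [0.1, 2.8, 5.7]
grip_width: 8.9
gripper_force: 49.6
time: 43.75
ee_pos: [544.1, 333.2, 63.5]
ee_rot: [0.738, 0.675, 0.001, -0.0]
wrist_force: [0.1, 2.7, 6.0]
grip_width: 8.8
gripper_force: 49.6
```

Run:
```python
from h import *
s=get_image("scene");cv2.imwrite("pics/s11.png",s);a=cv2.imread("pics/scene0.png")
t=get_image("top");cv2.imwrite("pics/t11.png",t);b=cv2.imread("pics/top0.png")
# lower right corner of the white front in scene; profile along unit x direction at the front's right edge
def prof(im,n,P0,P1,k=40):
    P=np.linspace(P0,P1,k);q=proj(n,P).astype(np.float32);return cv2.remap(cv2.cvtColor(im,6),q[:,0].reshape(1,-1),q[:,1].reshape(1,-1),1).ravel().tolist()
import math
u=np.array([math.cos(math.radians(-5.2)),math.sin(math.radians(-5.2)),0]);v=np.array([-u[1],u[0],0])
c=np.array([540,333,0])
for y in(-95,-80,85):
  for z in (108,):
    A=c+v*y+[0,0,z]
    for n,i,j in(("scene",a,s),("top",b,t)):
        print(n,y);print(prof(i,n,A+u*20,A+u*70,26));print(prof(j,n,A+u*20,A+u*70,26))
```

```text
scene -95
[114, 113, 112, 115, 137, 194, 237, 240, 239, 239, 240, 235, 193, 130, 103, 93, 92, 97, 125, 176, 192, 187, 181, 186, 196, 203]
[117, 116, 116, 116, 115, 113, 126, 178, 224, 243, 244, 243, 243, 242, 194, 139, 97, 98, 126, 181, 198, 193, 188, 189, 200, 209]
top -95
[61, 63, 61, 58, 55, 59, 113, 184, 237, 235, 233, 234, 236, 226, 102, 50, 51, 96, 174, 179, 176, 172, 170, 172, 172, 171]
[146, 89, 68, 64, 65, 66, 61, 63, 96, 201, 236, 243, 240, 240, 243, 228, 172, 111, 180, 189, 186, 180, 183, 182, 182, 183]
scene -80
[113, 116, 114, 109, 135, 199, 235, 239, 238, 239, 242, 236, 180, 128, 100, 96, 94, 92, 107, 152, 186, 191, 191, 192, 192, 191]
[84, 93, 109, 116, 117, 114, 108, 175, 233, 242, 242, 242, 245, 237, 200, 131, 94, 88, 110, 158, 192, 197, 197, 196, 196, 196]
top -80
[64, 61, 61, 60, 54, 55, 90, 180, 224, 232, 230, 230, 232, 193, 144, 100, 72, 113, 154, 177, 175, 175, 175, 175, 176, 175]
[137, 108, 70, 67, 68, 64, 58, 53, 74, 180, 246, 239, 236, 238, 242, 215, 107, 125, 160, 185, 185, 185, 185, 185, 184, 186]
scene 85
[126, 149, 157, 151, 154, 208, 237, 242, 238, 233, 228, 205, 173, 129, 100, 92, 91, 99, 134, 168, 184, 187, 187, 188, 187, 183]
[51, 52, 47, 47, 49, 49, 49, 50, 50, 51, 49, 49, 49, 51, 50, 50, 51, 51, 52, 51, 47, 50, 53, 52, 50, 52]
top 85
[134, 136, 135, 102, 69, 68, 119, 214, 233, 230, 228, 229, 231, 215, 190, 113, 90, 120, 174, 171, 169, 167, 166, 166, 168, 167]
[122, 121, 121, 120, 116, 113, 114, 114, 111, 109, 109, 109, 107, 105, 104, 101, 98, 95, 91, 88, 83, 76, 71, 69, 126, 162]
```

The front is about 4 mm further in than at the start and a small gap remains, so the drawer wasn't fully shut initially. I'll keep going until it stops.

```bash
python3 -m creep '1 0 1 0 0 0 0;1 0 1 0 0 0 0;1 0 0 0 0 0 0;1 0 0 0 0 0 0';python3 -m creep '1 0 1 0 0 0 0;1 0 1 0 0 0 0;1 0 0 0 0 0 0;1 0 0 0 0 0 0';python3 -m creep '1 0 1 0 0 0 0;1 0 1 0 0 0 0;1 0 0 0 0 0 0;1 0 0 0 0 0 0'
```

```text
time: 44.35
ee_pos: [544.6, 333.2, 63.5]
ee_rot: [0.738, 0.675, -0.001, -0.001]
wrist_force: [-5.9, 3.5, 9.2]
grip_width: 8.7
gripper_force: 50.0
time: 44.85
ee_pos: [544.6, 333.2, 63.4]
ee_rot: [0.738, 0.675, -0.003, -0.003]
wrist_force: [-12.3, 3.3, 15.0]
grip_width: 8.6
gripper_force: 50.7
time: 45.35
ee_pos: [544.6, 333.1, 63.4]
ee_rot: [0.738, 0.675, -0.005, -0.004]
wrist_force: [-20.0, 2.2, 21.0]
grip_width: 9.0
gripper_force: 51.3
```

```bash
python3 -m creep '1 0 -2 0 0 0 0;1 0 -2 0 0 0 0;1 0 -0.8 0 0 0 0;0.36 0 0 0 0 0 0;0.36 0 0 0 0 0 0;0.36 0 0 -10 0 0 0;0.36 0 0 -30 0 0 0;0.36 0 0 -50 0 0 0'
python3 -m creep '0.36 -40 -20 -40 0 0 0;0.36 -50 -20 0 0 0 0;0.36 -50 -20 0 0 0 0;0.36 -50 -20 0 0 0 0;0.36 0 0 0 0 0 0'
python3 - <<'E'
from h import *
import math
t=get_image("top");s=get_image("scene");b=cv2.imread("pics/top0.png")
u=np.array([math.cos(math.radians(-5.2)),math.sin(math.radians(-5.2)),0]);v=np.array([-u[1],u[0],0]);c=np.array([540,333,108])
for y in(-80,85):
    P=np.linspace(c+v*y+u*20,c+v*y+u*70,26);q=proj("top",P).astype(np.float32)
    for im in(b,t):print(cv2.remap(cv2.cvtColor(im,6),q[:,0].reshape(1,-1),q[:,1].reshape(1,-1),1).ravel().tolist())
a=cv2.imread("pics/scene0.png")
for n,x,i in(("jar",(108,222,32,28),0),("spoon",(272,216,20,52),0)):
    X,Y,w,h=x;print(n,cv2.absdiff(b[Y:Y+h,X:X+w],t[Y:Y+h,X:X+w]).mean())
print(robot.get_obs()["time"],robot.get_obs()["ee_pos"])
E
```

```text
time: 46.35
ee_pos: [543.8, 331.4, 152.0]
ee_rot: [0.738, 0.674, -0.002, -0.001]
wrist_force: [0.8, -0.1, 0.9]
grip_width: 27.2
gripper_force: 0.0
time: 46.98
ee_pos: [447.0, 148.1, 192.8]
ee_rot: [0.74, 0.673, -0.0, 0.0]
wrist_force: [1.5, -0.5, 1.0]
grip_width: 27.4
gripper_force: 0.0
[64, 61, 61, 60, 54, 55, 90, 180, 224, 232, 230, 230, 232, 193, 144, 100, 72, 113, 154, 177, 175, 175, 175, 175, 176, 175]
[141, 113, 71, 66, 63, 62, 58, 51, 68, 168, 236, 236, 232, 233, 236, 209, 101, 116, 153, 179, 181, 180, 178, 178, 179, 178]
[134, 136, 135, 102, 69, 68, 119, 214, 233, 230, 228, 229, 231, 215, 190, 113, 90, 120, 174, 171, 169, 167, 166, 166, 168, 167]
[135, 136, 138, 141, 141, 127, 86, 57, 88, 162, 240, 235, 233, 233, 224, 157, 102, 117, 174, 175, 172, 172, 173, 169, 169, 169]
jar 3.2299107142857144
spoon 58.020833333333336
47.075 [448.71611102 150.02137045 193.48920275]
```

The front is shut against the stop, it stayed there after release, and the jar is unchanged. The spoon patch is only covered by the arm. Handing in.

```bash
python3 -m creep '0.36 0 0 0 0 0 0;0.36 0 0 0 0 0 0'; python3 -c "
from workcell import robot
print(robot.job_done())"
```

```text
time: 47.32
ee_pos: [448.8, 150.9, 192.9]
ee_rot: [0.738, 0.675, -0.0, -0.0]
wrist_force: [0.4, -0.1, -1.0]
grip_width: 27.4
gripper_force: 0.0
the job is handed in; nothing more can be done
None
```

I stacked the white dish and then the blue one on the grey-green dish, pushed the drawer fully shut against its stop, and handed the job in at about 47 s; no verdict came back. By camera the stack was level and at full nested height before I shut the drawer. The jar was unmoved; the arm never went near the spoon but hid it from my final check.

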